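# Roll a hexagonal housing port-up and close the vise on it

### The job

Roll the big hexagonal aluminium housing over on the bench mat, one face at a time, until the face with the round port is on top, and let go of it there. Then pick it up again, set it down on the bed of the vise between the jaws, port still up, lengthwise along the jaws and about in the middle of their width, and push the loose jaw up until both V grooves hold the housing snugly. Do not drop the housing or shove the tools and parts lying around it and the vise.

Things in the scene. Friction and masses are not known exactly. Their poses are not given: they have to be found in the camera images.
- housing: Workpiece: hollow hexagonal aluminium housing, 44 mm across flats, 50.8 across corners, 66 mm long, 8 mm wall, each face 25.4 mm wide, both flat ends open, about 0.2 kg. Origin at its very centre, 22 mm above what it lies on; x along its length, z out through the face with the round port. The face across from the port has a lengthwise slot, 36 x 7 mm; the other four are plain
- port (a point): Middle of the housing's round port (14 mm), on that face. At the start the top face is plain and the port is 120 degrees from the top, facing sideways and down; the slot then shows on the upper face on the other side. Rolling the housing over two faces towards the side where the slot shows brings the port on top
- mat: Black rubber bench mat, 2 mm thick, 480 x 900 mm, fixed, on which the housing and the vise stand; its top is at z = 0.002. Origin under its centre
- vise: Steel toolmaker's vise, fixed on an aluminium plate, 140 (x) x 230 (y) x 8 mm, on the mat. Origin under the plate's centre; y is the way the loose jaw closes, x runs along the jaws. Flat bed, 80 mm (x) by 210 mm (y), 40 mm above the origin. Held snugly, the housing's centre is at x about 0, y = 52.6, z = 62 mm in this frame
- vise_bed (a point): Foot of the fixed jaw's face, mid width, on the bed: at y = +73, z = 40 mm in the vise's frame. The jaws are 80 mm wide and stand 35 mm above the bed. Each face has a lengthwise 120 degree V groove, 5 mm deep, 17 mm high at the mouth, centred 22 mm above the bed: it takes a side corner of the housing lying on the bed
- jaw (a joint): Loose jaw, slides along the vise's y, in m: 0 fully open, grows as it closes. Its face is at y = -9 mm + this value in the vise's frame, so the gap between the faces is 82 mm - this value. Starts at 0 to 0.012; about 0.0412 when snug on the housing (runs on to 0.075 if empty). Slides with 2.5 N of friction and stays where it is left
- jaw_back (a point): Middle of the loose jaw's upright back face (80 mm wide, 24 mm high, centred 12 mm above the bed), where it is pushed; 36 mm behind the jaw's face (-y). At least 60 mm of open bed lies behind it
- offcut: plain aluminium hexagonal offcut with a round end hole, 24 mm across flats, 50 mm long, lying loose on the mat; origin at its centre. Not the workpiece
- dish: round steel dish, 110 mm across, 26 mm high; origin under its centre
- screwdriver: screwdriver, 190 mm long, handle 26 mm thick, lying along its own x; origin under its middle
- caliper: digital calliper, 200 mm long along its own x, 12 mm high, lying flat; origin under its middle
Things that resemble listed ones, but are neither listed nor needed, are in the scene too. Leave any green look-alike of the housing alone.

How it is judged:
By the outcome, as a careful person would: the job done as asked, in the order asked, and still so for the second after the job is handed in, with the robot touching nothing.
It also fails if it takes over 67 s, if anything falls off the work surface, if the arm or the gripper's body presses on something with over 40 N, if the wrist force passes 120 N, or if a joint passes its speed limit or range.

### The arm

A 6-joint arm with a two-finger parallel gripper is mounted at the origin on the work surface. World frame = base frame: x ahead of the robot, y to its left, z up, the work surface at z = 0. Lengths are in m, angles in rad, forces in N, time in s.
With the tool pointing down it reaches from about 0.325 to 0.75 m from the base axis. Payload 7.6 kg.
Tool frame: the origin (TCP) lies midway between the tips of the shut fingers; the grasp point (between the pads) lies 19 mm behind it; z points along the fingers, y is the line along which they close (so a half turn about z gives the same grasp; the last joint's range is limited). The gripper opens to 85 mm and grips with 20 to 120 N. Pads are 22 mm wide; open, the fingers measure 114 mm over their backs; the gripper's body (76 mm by 85 mm) begins 54 mm behind the grasp point. The pads swing forward as they close: fully open they stand 13 mm farther back than shut.
Start: joints at [-1.355, 0.052, 1.401, -0, 1.689, -0.07], TCP at [0.148, -0.504, 0.193] pointing down, gripper open.
Joint ranges: [-2.9, 2.9], [-0.91, 2.17], [0.12, 2.37], [-1.06, 4.2], [0.26, 2.73], [-2.93, 2.93]. Speed limits (rad/s): [2.57, 2.57, 3.01, 3.14, 3.14, 3.14].

### API

Orientations are given as a 3x3 rotation matrix whose columns are the frame's x, y, z axes.
In Python, from cell import arm, eyes, nets gives the robot as it stands.
- The arm moves only by the tool jog_arm, never from a script. Its argument "plan" is a list that holds one entry, the list of rows, each a list of 7 numbers: the shift along the tool's x, y, z each as a share of 40 mm, from -1 to 1, then the turn, a rotation vector about the tool's x, y, z each as a share of 0.12 rad, from -1 to 1, then the opening, from -1 (shut) to 1 (fully open). A call has exactly 5 rows; each row shifts and turns the commanded pose from where the row before left it, along the tool's axes as they then stand; what a row does not reach is not made up. A row lasts 1/12 s, in which the tool goes at most 41.7 mm and 7.16 degrees, less where a joint would pass 70% of its speed; a pose out of reach is approached as far as the arm can. A call with a number of a shift or a turn outside -1 to 1 is refused whole. A call with a gripper value outside its range is refused whole. The fingers move at their own pace and stop on an object; "squeeze" is the grip in N (left out, the last holds). Time passes only in rows, so rows that do not move let the fingers close, or fill a call up. It gives the time, the measured TCP pose, the force, the opening and the grip force at its end, in the units of the state.
- arm.get_obs(): the state, without advancing time (a new reading comes with each control period).
- eyes.camera(name): name is "scene" or "side" or "wrist"; returns the picture (384x512x3 uint8, red, green, blue); there is no depth.
- eyes.camera_info(name): a dict with "K" (3x3 intrinsics, pixels), "R" (3x3) and "t" (3): a world point X has camera coordinates R X + t. Camera axes: x right, y down, z forward; pixel columns grow to the right and rows downward; lengths in m; the calibration is good to about 2 mm. A picture is of the moment at which its call begins: read the wrist's pose just before it. camera_info takes no time and is no camera call; for the wrist camera it gives the pose at the moment of the call.
- arm.sign_off(): hands the job in; it is judged then, once.
Trained networks look in the newest picture that a camera, given by its name, has taken for a name from the list of things; names that differ only in an ending like _2 or _b are one class to them, and where a whole thing is asked for, a point or a joint stands for the part that bears it (a point fixed in the world has none). Each returns a list of dicts, best first, with "p" (0 to 1); they miss things now and then, are a little off and sometimes report something else, mostly with a low value. They report only what shows in the picture. A call takes as long as a camera call. They do not tell look-alikes from the thing itself.
- nets.regions_of(camera, thing): "region" (384x512 bool, what is visible of it) and "bbox" ([left, top, right, bottom] in pixels, round what is visible of it).
The state is a dict: "clock": time; "qpos": joint angles; "qd": joint speeds; "joint_torque": joint torques, N m; "tool_pos": TCP position; "eef_rot": TCP orientation; "force": force on the tool from outside, world axes, zero at the start; "wrist_torque": the same for the moment, N m; "finger_gap": finger opening in m; "gripper_force": force on a finger pad.
Only numpy, scipy, OpenCV 4.12 (cv2) and the standard library are available. Lean on these libraries where they do the work, as an engineer would, in place of code of your own. Each camera call takes 0.05 s, during which the arm holds its last target. There are 200 camera calls.

## Working session

There is one attempt and no reset: what is moved stays moved. The work goes in short steps, Python scripts to look and compute and a tool call to move; the robot and the scene stay as the last step left them, time stands still between calls to the robot, and variables do not carry over. Pictures are saved under pics/ and viewed, at most 10 in all, crops included, and the job is handed in when it is done.

Besides the shell and the picture viewer there is one more tool, called as name(argument=value, ...), one argument or row to a line, values as JSON. jog_arm: Moves the arm, as the interface text tells. Its arguments: {"type":"object","properties":{"plan":{"type":"array"},"squeeze":{"type":"number"}},"required":["plan"]}

```bash
mkdir -p pics; ls; cat > h.py <<'E'
import numpy as np, cv2
from cell import arm, eyes, nets
def snap(cam,name,crop=None,s=1):
    im=eyes.camera(cam)
    o=im if crop is None else im[crop[1]:crop[3],crop[0]:crop[2]]
    if s!=1:o=cv2.resize(o,None,fx=s,fy=s,interpolation=cv2.INTER_CUBIC)
    if name: cv2.imwrite('pics/'+name+'.png',o[:,:,::-1])
    return im
def ray(cam,uv,z,info=None):
    c=info or eyes.camera_info(cam);K,R,t=map(np.array,(c['K'],c['R'],c['t']))
    d=R.T@np.linalg.inv(K)@np.array([uv[0],uv[1],1.]);o=-R.T@t
    return o+d*(z-o[2])/d[2]
def proj(cam,P,info=None):
    c=info or eyes.camera_info(cam);K,R,t=map(np.array,(c['K'],c['R'],c['t']))
    q=(np.atleast_2d(P)@R.T+t)@K.T
    return q[:,:2]/q[:,2:]
E
python3 - <<'E'
from h import *
a=snap('scene',None);b=snap('side',None);
cv2.imwrite('pics/a.png',cv2.resize(a,None,fx=1.55,fy=1.55)[:,:,::-1]);cv2.imwrite('pics/b.png',cv2.resize(b,None,fx=1.55,fy=1.55)[:,:,::-1])
for c in('scene','side'):
  for n in('housing','vise','offcut','jaw','dish','screwdriver','caliper'):
    print(c,n,[(round(r['p'],2),np.array(r['bbox']).tolist()) for r in nets.regions_of(c,n)[:3]])
  i=eyes.camera_info(c);print(-np.array(i['R']).T@np.array(i['t']))
print(arm.get_obs())
E
```

```text
pics
scene housing [(0.73, [234.0, 121.7, 256.3, 149.8]), (0.53, [240.0, 156.0, 267.1, 176.3]), (0.53, [270.1, 132.5, 290.1, 157.1])]
scene vise [(0.77, [276.8, 225.1, 377.4, 314.7])]
scene offcut [(0.71, [216.4, 223.2, 233.8, 238.5])]
scene jaw [(0.77, [306.4, 238.0, 337.3, 271.9])]
scene dish [(0.58, [204.8, 248.4, 246.0, 288.7]), (0.53, [306.0, 239.7, 338.4, 270.6])]
scene screwdriver [(0.64, [189.4, 96.3, 240.1, 121.5])]
scene caliper [(0.71, [170.8, 161.6, 219.9, 217.1])]
[0.86188279 0.52828887 1.00671186]
side housing [(0.75, [217.6, 269.1, 245.8, 310.4]), (0.73, [221.1, 229.2, 258.9, 255.6]), (0.71, [167.4, 244.6, 207.1, 285.9])]
side vise [(0.85, [191.2, 97.0, 254.1, 173.0])]
side offcut [(0.55, [281.7, 177.0, 307.8, 191.9])]
side jaw []
side dish [(0.84, [287.1, 142.8, 324.2, 169.2])]
side screwdriver [(0.83, [202.5, 363.1, 309.7, 382.4])]
side caliper [(0.69, [297.2, 206.1, 345.3, 282.0]), (0.19, [189.8, 104.2, 253.2, 177.1])]
[ 0.53320559 -0.58852609  0.69966876]
{'clock': 0.8, 'qpos': array([-1.35531017e+00,  5.21367665e-02,  1.40069277e+00, -3.24916672e-05,
        1.68862742e+00, -7.02850972e-02]), 'qd': array([-0.00033538, -0.00025297, -0.00071175, -0.00052363,  0.00067755,
       -0.00120482]), 'joint_torque': array([-9.97021993e-05, -3.81496203e+01, -3.60303247e+01,  5.06485222e-06,
        5.00604222e-05, -1.23514404e-06]), 'tool_pos': array([ 0.14801954, -0.50371958,  0.19296011]), 'eef_rot': array([[ 9.59445600e-01,  2.81893845e-01, -2.50473608e-06],
       [ 2.81893842e-01, -9.59445591e-01, -1.39459499e-04],
       [-4.17159323e-05,  1.33097733e-04, -9.99999990e-01]]), 'force': array([-0.71028816, -0.01746162, -0.52635236]), 'wrist_torque': array([-0.01114767, -0.00363775, -0.04021944]), 'gripper_force': 0.0, 'finger_gap': 0.08538665542227473}
```

View pics/a.png

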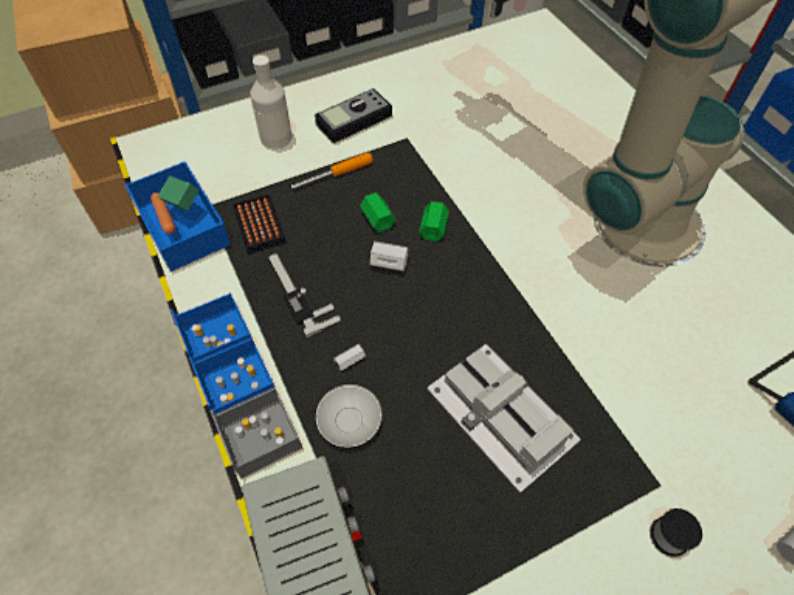

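View pics/b.png

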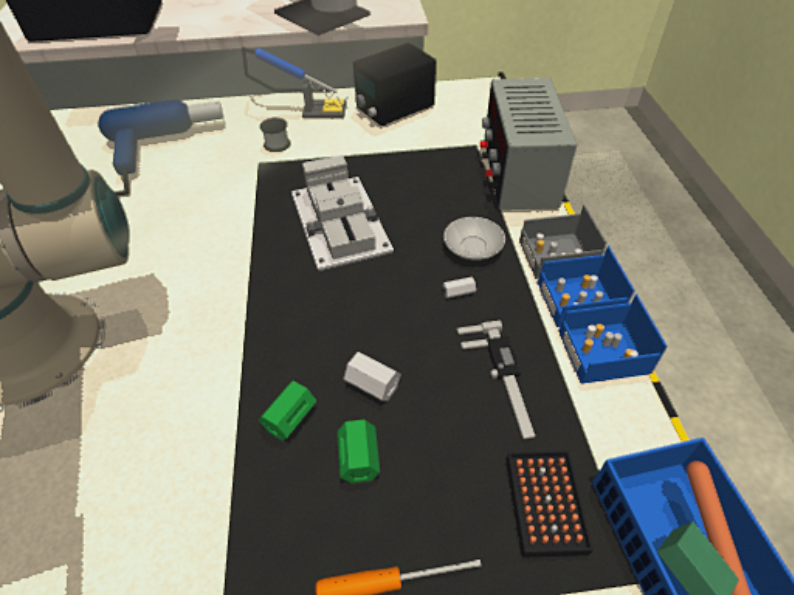

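The housing candidates in the scene picture (full-resolution pixels) are:
- Aluminium hex with a slot at (251,166). This is the one I choose.
- Green look-alikes at (244,136) and (280,145).
- Small aluminium offcut at (225,231).

The slot faces the scene camera (+y side). Next is a close crop to check this choice, plus the vise.

```bash
python3 - <<'E'
from h import *
a=snap('scene',None);b=snap('side',None)
f=lambda im,x,y,w,h:cv2.resize(im[y:y+h,x:x+w],(400,300),interpolation=cv2.INTER_CUBIC)
o=np.vstack([np.hstack([f(a,225,148,56,42),f(b,212,220,56,42)]),np.hstack([f(a,268,220,120,90),f(b,166,88,120,90)])])
cv2.imwrite('pics/c.png',o[:,:,::-1])
# fit housing pose by silhouettes
from scipy.optimize import minimize
regs={}
for c in('scene','side'):
    rs=nets.regions_of(c,'housing'); im=a if c=='scene' else b
    tgt=(253,166) if c=='scene' else (240,242)
    best=min(rs,key=lambda r:abs((r['bbox'][0]+r['bbox'][2])/2-tgt[0])+abs((r['bbox'][1]+r['bbox'][3])/2-tgt[1]))
    regs[c]=np.array(best['region']).astype(float);print(c,best['p'],best['bbox'],regs[c].sum())
info={c:eyes.camera_info(c) for c in regs}
ang=np.deg2rad(np.arange(6)*60);R=.0254
V=np.array([[sx*.033,R*np.cos(t),R*np.sin(t)] for sx in(-1,1) for t in ang])
def sil(c,V,p,z0):
    ct,st=np.cos(p[2]),np.sin(p[2])
    W=np.c_[p[0]+ct*V[:,0]-st*V[:,1],p[1]+st*V[:,0]+ct*V[:,1],z0+V[:,2]]
    m=np.zeros((384*4,512*4),np.uint8)
    h=cv2.convexHull((proj(c,W,info[c])*4+1.5).astype(np.float32))
    cv2.fillConvexPoly(m,np.round(h).astype(np.int32),255)
    return cv2.resize(m,(512,384),interpolation=cv2.INTER_AREA)/255.
def cost(p):
    return sum(np.abs(sil(c,V,p,.024)-regs[c]).sum() for c in regs)
p0=ray('scene',(253.5,166),.024);print(p0,ray('side',(240,242),.024))
best=min((minimize(cost,[p0[0],p0[1],y],method='Nelder-Mead',options=dict(initial_simplex=[[p0[0],p0[1],y],[p0[0]+.01,p0[1],y],[p0[0],p0[1]+.01,y],[p0[0],p0[1],y+.3]])) for y in(-.9,-.5,0,.5,.9,1.4)),key=lambda r:r.fun)
print(best.x,best.fun,cost(best.x))
E
```

```text
scene 0.58 [242.9, 155.3, 264.1, 174.5] 343.0
side 0.56 [222.6, 226.0, 260.7, 259.2] 650.0
[ 0.53123342 -0.13611906  0.024     ] [ 0.53757898 -0.14183097  0.024     ]
[ 0.53830184 -0.14227067 -0.6834028 ] 72.82745098039216 72.82745098039216
```

View pics/c.png

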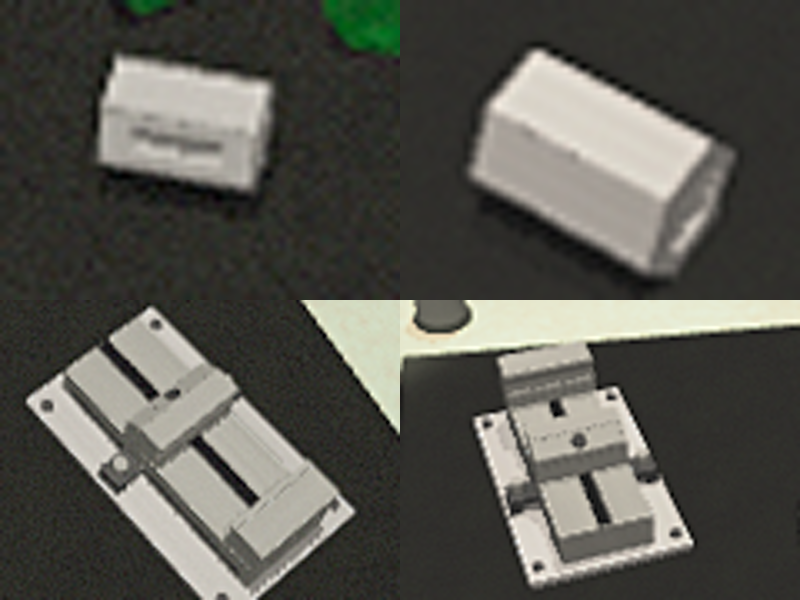

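The crop confirms the choice: bare aluminium with the slot on the near face at scene (250,168). The vise's open bed faces the robot's −y side. Its plate corners in the side crop are at (133,285), (292,246), (74,116) and (217,88).

```bash
cat >> h.py <<'E'
from scipy.spatial.transform import Rotation as Ro
def down(yaw,tilt=0,about='y'):
    """tool z down; tool y along world dir yaw; tilt about tool axis"""
    y=np.array([np.cos(yaw),np.sin(yaw),0]);z=np.array([0,0,-1.]);x=np.cross(y,z)
    return np.c_[x,y,z]@Ro.from_euler(about,tilt).as_matrix()
def go(pos,R,frm=None):
    """one-shot delta: shift in tool frame (units 40mm), rotvec (units .12 rad), in the CURRENT frame"""
    o=arm.get_obs();p0,R0=(o['tool_pos'],o['eef_rot']) if frm is None else frm
    s=R0.T@(np.array(pos)-p0)/.04; w=Ro.from_matrix(R0.T@R).as_rotvec()/.12
    return s.round(2),w.round(2)
E
python3 - <<'E'
from h import *
from scipy.optimize import least_squares
side=np.array([(133,285),(292,246),(74,116),(217,88)])/3.3333+[166,88]
sc=np.array([(25,102),(152,8),(355,212)])/3.3333+[268,220]
ps=[ray('side',u,.010)[:2] for u in side];pc=[ray('scene',u,.010)[:2] for u in sc]
print(np.round(ps,3),np.round(pc,3))
# local corners: near=-y
L=np.array([(-.07,-.115),(.07,-.115),(-.07,.115),(.07,.115)])
# scene: left=( far +x , -y), top=(-x,-y), right=(-x,+y)
LL=np.r_[L,[(.07,-.115),(-.07,-.115),(-.07,.115)]];PP=np.r_[ps,pc]
f=lambda q:((LL@np.array([[np.cos(q[2]),np.sin(q[2])],[-np.sin(q[2]),np.cos(q[2])]])+q[:2])-PP).ravel()
r=least_squares(f,[.5,.2,0]);print(r.x.round(4),(r.fun*1000).round(1))
for c,uv in(('side',(231.5,289.5)),('side',(186,265)),('scene',(244,136)),('scene',(280,145))):print(c,ray(c,uv,.024).round(3))
E
```

```text
[[0.466 0.099]
 [0.599 0.127]
 [0.417 0.328]
 [0.552 0.352]] [[0.6   0.136]
 [0.463 0.107]
 [0.415 0.331]]
[0.508  0.2296 0.2038] [-2.8  3.9  1.   4.6 -0.4 -0.1  0.8  4.3  0.1 -5.3  0.1 -4.6  1.2 -2.9]
side [ 0.51  -0.254  0.024]
side [ 0.417 -0.185  0.024]
scene [ 0.505 -0.258  0.024]
scene [ 0.419 -0.174  0.024]
```

jog_arm(
  plan=[
    [[0.794, -0.396, -0.033, 0, 0, 0, 1], [0.794, -0.396, -0.033, 0, 0, 0, 1], [0.794, -0.396, -0.033, 0, 0, 0, 1], [0.794, -0.396, -0.033, 0, 0, 0, 1], [0.794, -0.396, -0.033, 0, 0, 0, 1]],
  ],
)

```text
clock: 1.42
tool_pos: [0.2789, -0.3817, 0.1997]
eef_rot: [[0.96, 0.281, 0.0], [0.281, -0.96, -0.0], [0.0, 0.0, -1.0]]
force: [0.2, -0.8, 0.3]
finger_gap: 0.0855
gripper_force: 0.0
```

jog_arm(
  plan=[
    [[0.794, -0.396, -0.033, 0, 0, 0, 1], [0.794, -0.396, -0.033, 0, 0, 0, 1], [0.794, -0.396, -0.033, 0, 0, 0, 1], [0.794, -0.396, -0.033, 0, 0, 0, 1], [0.794, -0.396, -0.033, 0, 0, 0, 1]],
  ],
)

```text
clock: 1.83
tool_pos: [0.4092, -0.2608, 0.2064]
eef_rot: [[0.959, 0.282, 0.0], [0.282, -0.959, -0.0], [0.0, 0.001, -1.0]]
force: [0.2, -0.6, -0.9]
finger_gap: 0.0857
gripper_force: 0.0
```

jog_arm(
  plan=[
    [[0.794, -0.396, -0.033, 0, 0, 0, 1], [0.794, -0.396, -0.033, 0, 0, 0, 1], [0.794, -0.396, -0.033, 0, 0, 0, 1], [0.794, -0.396, -0.033, 0, 0, 0, 1], [0.794, -0.396, -0.033, 0, 0, 0, 1]],
  ],
)

```text
clock: 2.25
tool_pos: [0.5392, -0.14, 0.2128]
eef_rot: [[0.959, 0.282, 0.0], [0.282, -0.959, -0.0], [0.0, 0.0, -1.0]]
force: [0.1, 0.7, 0.2]
finger_gap: 0.0853
gripper_force: 0.0
```

jog_arm(
  plan=[
    [[0, 0, 0, 0, 0, -0.905, 1], [0, 0, 0, 0, 0, -0.905, 1], [0, 0, 0, 0, 0, -0.905, 1], [0, 0, 0, 0, 0, -0.905, 1], [0, 0, 0, 0, 0, -0.905, 1]],
  ],
)

```text
clock: 2.67
tool_pos: [0.5382, -0.1413, 0.2126]
eef_rot: [[0.672, 0.741, -0.0], [0.741, -0.672, -0.0], [-0.0, -0.0, -1.0]]
force: [0.4, 0.4, -0.2]
finger_gap: 0.0852
gripper_force: 0.0
```

jog_arm(
  plan=[
    [[0, 0, 0, 0, 0, -0.905, 1], [0, 0, 0, 0, 0, -0.905, 1], [0, 0, 0, 0, 0, -0.905, 1], [0, 0, 0, 0, 0, -0.905, 1], [0, 0, 0, 0, 0, -0.905, 1]],
  ],
)

```text
clock: 3.08
tool_pos: [0.5381, -0.1414, 0.2127]
eef_rot: [[0.192, 0.981, -0.0], [0.981, -0.192, -0.0], [-0.0, -0.0, -1.0]]
force: [1.1, -0.5, -0.2]
finger_gap: 0.0853
gripper_force: 0.0
```

jog_arm(
  plan=[
    [[0, 0, 0, 0, 0, -0.905, 1], [0, 0, 0, 0, 0, -0.905, 1], [0, 0, 0, 0, 0, -0.905, 1], [0, 0, 0, 0, 0, -0.905, 1], [0, 0, 0, 0, 0, -0.905, 1]],
  ],
)

```text
clock: 3.5
tool_pos: [0.5381, -0.1414, 0.2127]
eef_rot: [[-0.342, 0.94, -0.0], [0.94, 0.342, -0.0], [-0.0, -0.0, -1.0]]
force: [0.3, 0.4, 0.0]
finger_gap: 0.0858
gripper_force: 0.0
```

jog_arm(
  plan=[
    [[0, 0, 0, 0, 0, -0.905, 1], [0, 0, 0, 0, 0, -0.905, 1], [0, 0, 0, 0, 0, -0.905, 1], [0, 0, 0, 0, 0, -0.905, 1], [0, 0, 0, 0, 0, -0.905, 1]],
  ],
)

```text
clock: 3.92
tool_pos: [0.5381, -0.1415, 0.2127]
eef_rot: [[-0.779, 0.628, 0.0], [0.628, 0.779, -0.0], [-0.0, -0.0, -1.0]]
force: [0.4, -0.5, 0.2]
finger_gap: 0.0855
gripper_force: 0.0
```

```bash
python3 - <<'E'
from h import *
o=arm.get_obs();print(o['clock'],o['tool_pos'],o['eef_rot'].round(3),o['qpos'].round(2))
i=eyes.camera_info('wrist')
w=snap('wrist','d',None,1.5)
for r in nets.regions_of('wrist','housing'):print(r['p'],r['bbox'])
V=np.array([[sx*.033,.0254*np.cos(t),.0254*np.sin(t)] for sx in(-1,1) for t in np.deg2rad([0,60,120,180])])
c,s=np.cos(-.683),np.sin(-.683)
print((proj('wrist',np.c_[.538+c*V[:,0]-s*V[:,1],-.142+s*V[:,0]+c*V[:,1],.024+V[:,2]],i)*1.5).round(0))
E
```

```text
3.9167 [ 0.53813499 -0.14146298  0.21268986] [[-0.779  0.628  0.   ]
 [ 0.628  0.779 -0.   ]
 [-0.    -0.    -1.   ]] [-0.32  0.14  1.27 -0.    1.73 -1.22]
0.94 [231.3, 132.1, 268.3, 192.9]
0.82 [126.3, 83.2, 196.0, 127.3]
0.59 [136.0, 172.2, 202.7, 228.7]
[[409. 203.]
 [394. 206.]
 [361. 206.]
 [347. 203.]
 [407. 280.]
 [393. 288.]
 [362. 288.]
 [348. 280.]]
```

View pics/d.png

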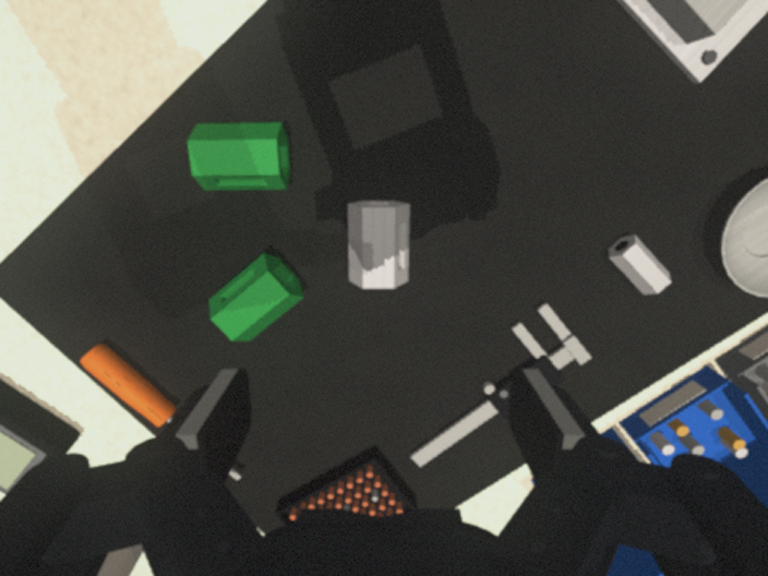

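The wrist view agrees with the fit: the housing spans columns 347–410 and rows 200–290, predicted 347–409 and 203–288. The greens are to its left at (240,157) and (256,298). I'll grip off-centre, away from the lower green one, leaning 30°.

jog_arm(
  plan=[
    [[0, 0, 0, -0.873, 0, 0, 0.32], [0, 0, 0, -0.873, 0, 0, 0.32], [0, 0, 0, -0.873, 0, 0, 0.32], [0, 0, 0, -0.873, 0, 0, 0.32], [0, 0, 0, -0.873, 0, 0, 0.32]],
  ],
)

```text
clock: 4.43
tool_pos: [0.5384, -0.1418, 0.2139]
eef_rot: [[-0.773, 0.548, 0.321], [0.635, 0.667, 0.389], [-0.001, 0.505, -0.863]]
force: [0.1, 0.1, 0.1]
finger_gap: 0.0565
gripper_force: 0.0
```

jog_arm(
  plan=[
    [[0.06, -0.474, 0.366, 0, 0, 0, 0.32], [0.06, -0.474, 0.366, 0, 0, 0, 0.32], [0.06, -0.474, 0.366, 0, 0, 0, 0.32], [0.06, -0.474, 0.366, 0, 0, 0, 0.32], [0.06, -0.474, 0.366, 0, 0, 0, 0.32]],
  ],
)

```text
clock: 4.85
tool_pos: [0.4996, -0.1695, 0.101]
eef_rot: [[-0.773, 0.55, 0.316], [0.635, 0.669, 0.387], [0.002, 0.5, -0.866]]
force: [0.8, 0.1, -0.1]
finger_gap: 0.0566
gripper_force: 0.0
```

jog_arm(
  plan=[
    [[0, 0, 0, 0, 0, 0, 0.32], [0, 0, 0, 0, 0, 0, 0.32], [0, 0, 0, 0, 0, 0, 0.32], [0, 0, 0, 0, 0, 0, 0.32], [0, 0, 0, 0, 0, 0, 0.32]],
  ],
)

```text
clock: 5.27
tool_pos: [0.5011, -0.1693, 0.1036]
eef_rot: [[-0.775, 0.546, 0.318], [0.632, 0.672, 0.386], [-0.003, 0.5, -0.866]]
force: [-0.8, -0.8, 0.4]
finger_gap: 0.0561
gripper_force: 0.0
```

```bash
python3 - <<'E'
from h import *
n=np.array([.631,.776,0]);x=np.array([-.776,.631,0]);C=np.array([.538,-.142,.024])+.012*x
R=down(.888,-np.pi/6,'x');print(go(C+.003*R[:,2],R),arm.get_obs()['tool_pos'],arm.get_obs()['qpos'].round(2))
E
```

```text
(array([ 0.02, -0.03,  2.35]), array([0.  , 0.02, 0.  ])) [ 0.50105665 -0.16930011  0.10357363] [-0.71  0.05  1.67  0.53  1.45 -1.67]
```

jog_arm(
  plan=[
    [[0.0, -0.01, 0.65, 0, 0, 0, 0.32], [0.01, -0.01, 0.6, 0, 0, 0, 0.32], [0.01, -0.01, 0.5, 0, 0, 0, 0.32], [0, 0, 0.4, 0, 0, 0, 0.32], [0, 0, 0.2, 0, 0, 0, 0.32]],
  ],
)

```text
clock: 5.68
tool_pos: [0.5286, -0.1317, 0.0188]
eef_rot: [[-0.776, 0.547, 0.315], [0.631, 0.671, 0.389], [0.002, 0.5, -0.866]]
force: [-1.1, 0.3, -1.0]
finger_gap: 0.0563
gripper_force: 0.0
```

jog_arm(
  plan=[
    [[0, 0, 0, 0, 0, 0, -0.2], [0, 0, 0, 0, 0, 0, -0.2], [0, 0, 0, 0, 0, 0, -0.2], [0, 0, 0, 0, 0, 0, -0.2], [0, 0, 0, 0, 0, 0, -0.2]],
  ],
  squeeze=35,
)

```text
clock: 6.1
tool_pos: [0.5289, -0.1337, 0.0209]
eef_rot: [[-0.775, 0.547, 0.317], [0.632, 0.671, 0.387], [-0.002, 0.5, -0.866]]
force: [-0.1, -0.0, 0.3]
finger_gap: 0.0345
gripper_force: 0.0
```

```bash
python3 - <<'E'
from h import *
o=arm.get_obs();print(o['tool_pos'],o['eef_rot'].round(3),o['finger_gap'],o['gripper_force'],o['force'])
n=np.array([.631,.776,0])
R=o['eef_rot'];
# housing centre lies on tool z axis line at height .024
k=(.024-o['tool_pos'][2])/R[2,2];C=o['tool_pos']+k*R[:,2];print('k',k,C)
P=C+.0127*n-[0,0,.022]           # pivot edge
p=R.T@(P-o['tool_pos']);print('pivot tool',p)
N=20;d=np.pi/3/N
M=Ro.from_rotvec([d,0,0]).as_matrix()
print('row',(p-M@p)/.04,d/.12)
E
```

```text
[ 0.52891066 -0.13368007  0.02090662] [[-0.775  0.547  0.317]
 [ 0.632  0.671  0.387]
 [-0.002  0.5   -0.866]] 0.03450084220771783 0.0 [-0.11800021 -0.03685342  0.28452796]
k -0.003572492637292111 [ 0.52777653 -0.13506117  0.024     ]
pivot tool [ 6.11959132e-05 -6.45443360e-06  2.18310616e-02]
row [3.38813179e-19 2.85635160e-02 7.56412754e-04] 0.4363323129985824
```

```bash
python3 - <<'E'
from h import *
w=snap('wrist',None);s=snap('side',None);c=snap('scene',None)
f=lambda im,x,y,w,h:cv2.resize(im[y:y+h,x:x+w],(400,300),interpolation=cv2.INTER_CUBIC)
cv2.imwrite('pics/e.png',np.vstack([np.hstack([f(w,0,0,512,384),f(w,160,150,200,150)]),np.hstack([f(s,190,200,100,75),f(c,215,125,88,66)])])[:,:,::-1])
E
```

```text
(no output)
```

View pics/e.png

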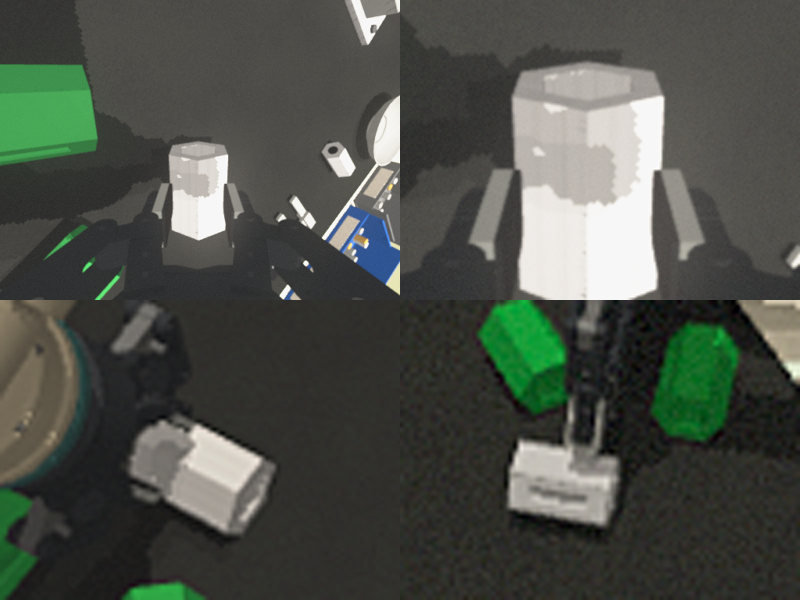

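```bash
python3 - <<'E'
from h import *
o=arm.get_obs();R=o['eef_rot'];p=o['tool_pos'];print(o['finger_gap'],o['gripper_force'],o['clock'])
i=eyes.camera_info('wrist');Rc,t,K=map(np.array,(i['R'],i['t'],i['K']))
cam=R.T@(-Rc.T@t-p);print('cam in tool',cam.round(4))
for q in[(653,170),(682,170),(680,255),(703,255),(520,170),(497,170),(470,255)]:
    uv=np.array([160+(q[0]-400)/2,150+q[1]/2,1]);d=R.T@Rc.T@np.linalg.inv(K)@uv
    print(q,[(cam+d*(x-cam[0])/d[0]).round(4)[1:] for x in(.008,.011,.014)])
# housing near-end hexagon corner fit: end top row y~65-95 ; end-face flats u=512,664
for q in[(512,100),(664,100)]:
    uv=np.array([160+(q[0]-400)/2,150+q[1]/2,1]);d=R.T@Rc.T@np.linalg.inv(K)@uv
    print(q,[(cam+d*(x-cam[0])/d[0]).round(4)[1:] for x in(.015,.021,.027)])
E
```

```text
0.03410586488741346 0.0 6.25
cam in tool [ 0.0761  0.0008 -0.1809]
(653, 170) [array([ 0.0184, -0.0394]), array([ 0.0176, -0.0456]), array([ 0.0168, -0.0518])]
(682, 170) [array([ 0.026 , -0.0394]), array([ 0.0248, -0.0456]), array([ 0.0237, -0.0518])]
(680, 255) [array([ 0.0196, -0.078 ]), array([ 0.0187, -0.0825]), array([ 0.0179, -0.0871])]
(703, 255) [array([ 0.0242, -0.078 ]), array([ 0.0231, -0.0825]), array([ 0.0221, -0.0871])]
(520, 170) [array([-0.0163, -0.0394]), array([-0.0156, -0.0456]), array([-0.0148, -0.0518])]
(497, 170) [array([-0.0223, -0.0394]), array([-0.0213, -0.0456]), array([-0.0203, -0.0518])]
(470, 255) [array([-0.0222, -0.078 ]), array([-0.0212, -0.0825]), array([-0.0202, -0.0871])]
(512, 100) [array([-0.0223, -0.0036]), array([-0.0201, -0.021 ]), array([-0.0178, -0.0384])]
(664, 100) [array([ 0.0255, -0.0036]), array([ 0.023, -0.021]), array([ 0.0206, -0.0385])]
```

The wrist crop shows the fingers straddling the housing, closed to 34 mm with no contact, so the tips seem to sit higher than I assumed. I'll check with a brightened close-up.

```bash
python3 - <<'E'
from h import *
w=snap('wrist',None);c=snap('scene',None)
g=lambda im:(255*(im/255.)**.45).astype(np.uint8)
f=lambda im,x,y,w,h:cv2.resize(g(im[y:y+h,x:x+w]),(400,400),interpolation=cv2.INTER_CUBIC)
A=f(w,190,160,130,130);B=f(c,228,125,50,50)
# mark tool-frame points on A: tip predicted z=-3 (yellow), pad back; x=+-11, y=+-17
o=arm.get_obs();R=o['eef_rot'];p=o['tool_pos']
for zz,col in((-.003,(255,255,0)),(-.02,(255,0,255)),(-.04,(0,255,255))):
  for y in(-.017,.017):
    for cam,im,x0,y0,s in(('wrist',A,190,160,400/130),('scene',B,228,125,8)):
      u=(proj(cam,p+R@[.011,y,zz])[0]-[x0,y0]+.5)*s
      cv2.circle(im,tuple(int(k) for k in u),4,col,-1)
cv2.imwrite('pics/f.png',np.hstack([A,B])[:,:,::-1])
E
```

View pics/f.png

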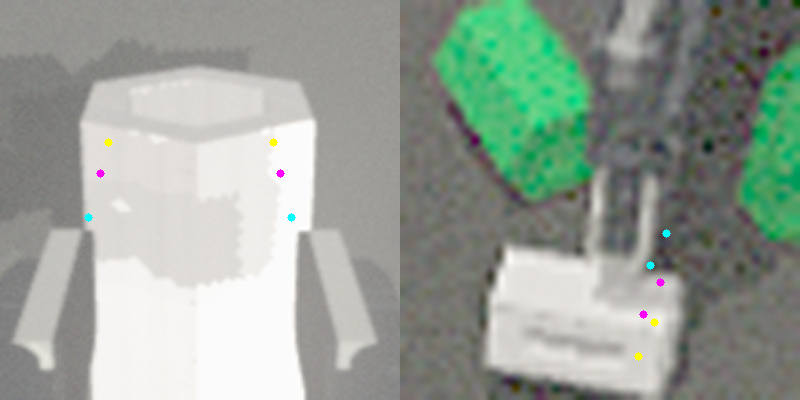

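Both views suggest the tips end above the housing's widest part. I'll test this by closing a little further.

jog_arm(
  plan=[
    [[0, 0, 0, 0, 0, 0, -0.4], [0, 0, 0, 0, 0, 0, -0.4], [0, 0, 0, 0, 0, 0, -0.4], [0, 0, 0, 0, 0, 0, -0.4], [0, 0, 0, 0, 0, 0, -0.4]],
  ],
  squeeze=20,
)

```text
clock: 6.77
tool_pos: [0.5285, -0.133, 0.0199]
eef_rot: [[-0.775, 0.547, 0.316], [0.632, 0.671, 0.388], [-0.0, 0.5, -0.866]]
force: [-0.4, -0.4, 0.1]
finger_gap: 0.0253
gripper_force: 0.0
```

```bash
python3 - <<'E'
from h import *
w=snap('wrist',None);c=snap('scene',None)
o=arm.get_obs();R=o['eef_rot'];p=o['tool_pos'];print(o['finger_gap'],o['gripper_force'],o['force'],p)
g=lambda im:(255*(im/255.)**.6).astype(np.uint8)
f=lambda im,x,y,w,h:cv2.resize(g(im[y:y+h,x:x+w]),(400,400),interpolation=cv2.INTER_CUBIC)
cv2.imwrite('pics/g.png',np.hstack([f(w,160,120,200,200),f(c,228,120,60,60)])[:,:,::-1])
print(-np.array(eyes.camera_info('wrist')['R']).T@np.array(eyes.camera_info('wrist')['t']))
E
```

```text
0.025613125897356342 0.0 [-0.72169593 -0.02987507 -0.34110573] [ 0.52851663 -0.13299115  0.01989219]
[ 0.412808   -0.15454707  0.17687401]
```

View pics/g.png

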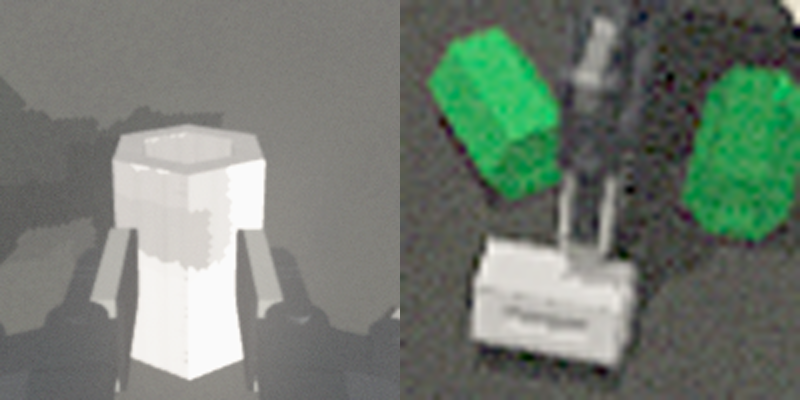

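The fingers closed to 25 mm without touching, so the tips are at least 18 mm short of the centre. It is safe to reopen and advance 19 mm, then test again.

jog_arm(
  plan=[
    [[0, 0, 0, 0, 0, 0, 0.32], [0, 0, 0, 0, 0, 0, 0.32], [0, 0, 0, 0, 0, 0, 0.32], [0, 0, 0, 0, 0, 0, 0.32], [0, 0, 0, 0, 0, 0, 0.32]],
  ],
)

```text
clock: 7.28
tool_pos: [0.5285, -0.133, 0.0199]
eef_rot: [[-0.775, 0.547, 0.316], [0.632, 0.671, 0.388], [-0.0, 0.5, -0.866]]
force: [0.5, -0.2, 0.1]
finger_gap: 0.0565
gripper_force: 0.0
```

jog_arm(
  plan=[
    [[0, 0, 0.12, 0, 0, 0, 0.32], [0, 0, 0.12, 0, 0, 0, 0.32], [0, 0, 0.12, 0, 0, 0, 0.32], [0, 0, 0.07, 0, 0, 0, 0.32], [0, 0, 0.05, 0, 0, 0, 0.32]],
  ],
)

```text
clock: 7.7
tool_pos: [0.5344, -0.125, 0.0025]
eef_rot: [[-0.775, 0.547, 0.315], [0.631, 0.671, 0.388], [0.001, 0.5, -0.866]]
force: [-0.4, 0.0, -0.3]
finger_gap: 0.0562
gripper_force: 0.0
```

jog_arm(
  plan=[
    [[0, 0, 0, 0, 0, 0, -0.15], [0, 0, 0, 0, 0, 0, -0.15], [0, 0, 0, 0, 0, 0, -0.15], [0, 0, 0, 0, 0, 0, -0.15], [0, 0, 0, 0, 0, 0, -0.15]],
  ],
  squeeze=25,
)

```text
clock: 8.12
tool_pos: [0.5347, -0.1257, 0.0035]
eef_rot: [[-0.775, 0.547, 0.316], [0.632, 0.671, 0.387], [-0.0, 0.5, -0.866]]
force: [-0.3, 0.8, -0.2]
finger_gap: 0.0362
gripper_force: 0.0
```

jog_arm(
  plan=[
    [[0, 0, 0, 0, 0, 0, 0.32], [0, 0, 0, 0, 0, 0, 0.32], [0, 0, 0, 0, 0, 0, 0.32], [0, 0, 0, 0, 0, 0, 0.32], [0, 0, 0, 0, 0, 0, 0.32]],
  ],
)

```text
clock: 8.53
tool_pos: [0.5346, -0.1255, 0.0033]
eef_rot: [[-0.775, 0.547, 0.316], [0.632, 0.671, 0.388], [-0.0, 0.5, -0.866]]
force: [0.3, 0.8, -0.5]
finger_gap: 0.0567
gripper_force: 0.0
```

jog_arm(
  plan=[
    [[0, 0, 0.08, 0, 0, 0, 0.32], [0, 0, 0.08, 0, 0, 0, 0.32], [0, 0, 0.08, 0, 0, 0, 0.32], [0, 0, 0.06, 0, 0, 0, 0.32], [0, 0, 0.05, 0, 0, 0, 0.32]],
  ],
)

```text
clock: 8.95
tool_pos: [0.539, -0.1198, -0.0093]
eef_rot: [[-0.775, 0.547, 0.316], [0.632, 0.671, 0.388], [0.0, 0.5, -0.866]]
force: [-1.0, 0.7, 0.3]
finger_gap: 0.0564
gripper_force: 0.0
```

jog_arm(
  plan=[
    [[0, 0, 0, 0, 0, 0, -0.1], [0, 0, 0, 0, 0, 0, -0.1], [0, 0, 0, 0, 0, 0, -0.1], [0, 0, 0, 0, 0, 0, -0.1], [0, 0, 0, 0, 0, 0, -0.1]],
  ],
  squeeze=25,
)

```text
clock: 9.37
tool_pos: [0.5391, -0.1201, -0.0087]
eef_rot: [[-0.775, 0.547, 0.316], [0.632, 0.671, 0.388], [-0.0, 0.5, -0.866]]
force: [0.9, 1.3, 0.9]
finger_gap: 0.0433
gripper_force: 26.4
```

```bash
python3 - <<'E'
from h import *
w=snap('wrist',None);c=snap('scene',None)
o=arm.get_obs();R=o['eef_rot'];p=o['tool_pos'];print(o['finger_gap'],o['gripper_force'],o['force'],p,o['qpos'].round(3))
E
```

```text
0.04290776812742733 26.397724808048224 [1.50857472 2.12352055 0.31235505] [ 0.53907299 -0.12013534 -0.00874934] [-0.581  0.226  1.726  0.565  1.192 -1.682]
```

Contact at the flats now. I'll go 4 mm deeper for more pad overlap and grip properly.

jog_arm(
  plan=[
    [[0, 0, 0, 0, 0, 0, 0.32], [0, 0, 0, 0, 0, 0, 0.32], [0, 0, 0, 0, 0, 0, 0.32], [0, 0, 0.05, 0, 0, 0, 0.32], [0, 0, 0.05, 0, 0, 0, 0.32]],
  ],
)

```text
clock: 9.88
tool_pos: [0.5403, -0.1186, -0.0124]
eef_rot: [[-0.775, 0.547, 0.316], [0.632, 0.671, 0.387], [-0.0, 0.5, -0.866]]
force: [-0.4, 0.0, 0.0]
finger_gap: 0.056
gripper_force: 0.0
```

jog_arm(
  plan=[
    [[0, 0, 0, 0, 0, 0, -0.3], [0, 0, 0, 0, 0, 0, -0.3], [0, 0, 0, 0, 0, 0, -0.3], [0, 0, 0, 0, 0, 0, -0.3], [0, 0, 0, 0, 0, 0, -0.3]],
  ],
  squeeze=35,
)

```text
clock: 10.3
tool_pos: [0.5401, -0.1185, -0.0126]
eef_rot: [[-0.775, 0.547, 0.316], [0.632, 0.671, 0.388], [0.0, 0.5, -0.866]]
force: [-0.3, 0.2, -1.9]
finger_gap: 0.0434
gripper_force: 37.0
```

```bash
cat > roll.py <<'E'
from h import *
o=arm.get_obs();print(o['tool_pos'],o['eef_rot'].round(3),o['finger_gap'],o['gripper_force'],o['force'])
n=np.array([.631,.776,0]);R=o['eef_rot']
k=(.024-o['tool_pos'][2])/R[2,2];C=o['tool_pos']+k*R[:,2];print('k',k,C)
P=C+.0127*n-[0,0,.022];p=R.T@(P-o['tool_pos']);print('pivot tool',p.round(4))
d=np.pi/3/20;M=Ro.from_rotvec([d,0,0]).as_matrix()
print('row',((p-M@p)/.04).round(4),d/.12,'up 1mm in tool',(R.T@[0,0,.001]/.04).round(4))
E
python3 roll.py
```

```text
[ 0.54011691 -0.11849826 -0.01255572] [[-0.775  0.547  0.316]
 [ 0.632  0.671  0.388]
 [ 0.     0.5   -0.866]] 0.043356394393328654 37.01159830786082 [-0.25209635  0.15992067 -1.86988009]
k -0.04220903796560717 [ 0.52679519 -0.13486328  0.024     ]
pivot tool [ 0.      0.     -0.0168]
row [ 0.     -0.022  -0.0006] 0.4363323129985824 up 1mm in tool [ 0.      0.0125 -0.0217]
```

jog_arm(
  plan=[
    [[0, 0.0125, -0.022, 0, 0, 0, -0.3], [0, -0.022, 0, 0.436, 0, 0, -0.3], [0, -0.022, 0, 0.436, 0, 0, -0.3], [0, -0.022, 0, 0.436, 0, 0, -0.3], [0, -0.022, -0.001, 0.436, 0, 0, -0.3]],
  ],
)

```text
clock: 10.72
tool_pos: [0.5382, -0.1213, -0.0126]
eef_rot: [[-0.775, 0.602, 0.194], [0.632, 0.737, 0.238], [-0.0, 0.307, -0.952]]
force: [0.1, -0.0, -1.4]
finger_gap: 0.0433
gripper_force: 37.0
```

jog_arm(
  plan=[
    [[0, -0.022, 0, 0.436, 0, 0, -0.3], [0, -0.022, -0.001, 0.436, 0, 0, -0.3], [0, -0.022, -0.001, 0.436, 0, 0, -0.3], [0, -0.022, 0, 0.436, 0, 0, -0.3], [0, -0.022, -0.001, 0.436, 0, 0, -0.3]],
  ],
)

```text
clock: 11.13
tool_pos: [0.5355, -0.1244, -0.0134]
eef_rot: [[-0.775, 0.631, 0.032], [0.632, 0.774, 0.039], [-0.0, 0.051, -0.999]]
force: [-0.0, -1.0, -1.1]
finger_gap: 0.0428
gripper_force: 36.9
```

jog_arm(
  plan=[
    [[0, -0.022, 0, 0.436, 0, 0, -0.3], [0, -0.022, -0.001, 0.436, 0, 0, -0.3], [0, -0.022, -0.001, 0.436, 0, 0, -0.3], [0, -0.022, 0, 0.436, 0, 0, -0.3], [0, -0.022, -0.001, 0.436, 0, 0, -0.3]],
  ],
)

```text
clock: 11.55
tool_pos: [0.5328, -0.1276, -0.0131]
eef_rot: [[-0.775, 0.618, -0.132], [0.632, 0.758, -0.162], [-0.0, -0.209, -0.978]]
force: [-0.0, -0.7, -1.7]
finger_gap: 0.043
gripper_force: 36.9
```

jog_arm(
  plan=[
    [[0, -0.022, 0, 0.436, 0, 0, -0.3], [0, -0.022, -0.001, 0.436, 0, 0, -0.3], [0, -0.022, -0.001, 0.436, 0, 0, -0.3], [0, -0.022, 0, 0.436, 0, 0, -0.3], [0, -0.022, -0.001, 0.436, 0, 0, -0.3]],
  ],
)

```text
clock: 11.97
tool_pos: [0.5303, -0.1307, -0.0118]
eef_rot: [[-0.775, 0.563, -0.287], [0.632, 0.69, -0.353], [-0.0, -0.455, -0.891]]
force: [0.7, 0.2, -1.8]
finger_gap: 0.0433
gripper_force: 37.0
```

```bash
python3 - <<'E'
from h import *
o=arm.get_obs();R=o['eef_rot'];print(o['tool_pos'],R.round(3),o['finger_gap'],o['gripper_force'],o['force'],o['qpos'].round(2))
C=o['tool_pos']-.0422*R[:,2];print(C, 'tilt',np.rad2deg(np.arctan2(R[2,1],-R[2,2])))
print('down 1mm',(R.T@[0,0,-.001]/.04).round(4))
E
```

```text
[ 0.53025319 -0.13074473 -0.01175312] [[-0.775  0.563 -0.287]
 [ 0.632  0.69  -0.353]
 [-0.    -0.455 -0.891]] 0.043269473301563055 36.954434749720804 [ 0.69524501  0.24019384 -1.83511239] [-0.09  0.52  1.34 -0.39  1.57 -0.92]
[ 0.54237938 -0.11586553  0.02582885] tilt -27.055270884269174
down 1mm [0.     0.0114 0.0223]
```

jog_arm(
  plan=[
    [[0, -0.022, 0, 0.43, 0, 0, -0.3], [0, 0, 0, 0, 0, 0, -0.3], [0, 0.006, 0.011, 0, 0, 0, -0.3], [0, 0.006, 0.011, 0, 0, 0, -0.3], [0, 0, 0, 0, 0, 0, -0.3]],
  ],
)

```text
clock: 12.38
tool_pos: [0.5295, -0.1319, -0.0123]
eef_rot: [[-0.775, 0.549, -0.314], [0.632, 0.672, -0.385], [-0.0, -0.497, -0.868]]
force: [-0.8, 0.2, -2.3]
finger_gap: 0.0429
gripper_force: 36.9
```

```bash
python3 - <<'E'
from h import *
o=arm.get_obs();R=o['eef_rot'];print(o['tool_pos'],o['force'])
C=o['tool_pos']-.0422*R[:,2];print(C, 'tilt',np.rad2deg(np.arctan2(R[2,1],-R[2,2])))
E
```

```text
[ 0.52953484 -0.13191522 -0.01226727] [-0.79914107  0.15160757 -2.27081848]
[ 0.54280128 -0.11565025  0.02434273] tilt -29.826485574887037
```

jog_arm(
  plan=[
    [[0, 0.006, 0.011, 0, 0, 0, -0.3], [0, 0, 0, 0, 0, 0, 0.32], [0, 0, 0, 0, 0, 0, 0.32], [0, 0, 0, 0, 0, 0, 0.32], [0, 0, 0, 0, 0, 0, 0.32]],
  ],
)

```text
clock: 12.8
tool_pos: [0.5298, -0.1317, -0.0126]
eef_rot: [[-0.775, 0.548, -0.315], [0.632, 0.672, -0.386], [-0.0, -0.498, -0.867]]
force: [0.0, -0.1, -0.0]
finger_gap: 0.0564
gripper_force: 0.0
```

jog_arm(
  plan=[
    [[0, 0, -0.3, 0, 0, 0, 0.32], [0, 0, -0.4, 0, 0, 0, 0.32], [0, 0, -0.4, 0, 0, 0, 0.32], [0, 0, -0.5, 0, 0, 0, 0.32], [0, 0, -0.4, 0, 0, 0, 0.32]],
  ],
)

```text
clock: 13.22
tool_pos: [0.5558, -0.0999, 0.0587]
eef_rot: [[-0.775, 0.548, -0.313], [0.632, 0.672, -0.387], [-0.001, -0.498, -0.867]]
force: [0.4, -0.8, 0.1]
finger_gap: 0.0566
gripper_force: 0.0
```

jog_arm(
  plan=[
    [[0, -0.1, 0, -0.873, 0, 0, 0.32], [0, -0.1, 0, -0.873, 0, 0, 0.32], [0, -0.1, 0, -0.873, 0, 0, 0.32], [0, -0.1, 0.01, -0.873, 0, 0, 0.32], [0, -0.1, 0.01, -0.873, 0, 0, 0.32]],
  ],
)

```text
clock: 13.63
tool_pos: [0.544, -0.1152, 0.0642]
eef_rot: [[-0.776, 0.631, 0.008], [0.631, 0.776, 0.004], [-0.004, 0.008, -1.0]]
force: [0.4, -0.2, 0.6]
finger_gap: 0.0563
gripper_force: 0.0
```

jog_arm(
  plan=[
    [[0, -0.1, 0, -0.873, 0, 0, 0.32], [0, -0.1, 0, -0.873, 0, 0, 0.32], [0, -0.1, 0, -0.873, 0, 0, 0.32], [0, -0.1, 0.01, -0.873, 0, 0, 0.32], [0, -0.1, 0.01, -0.873, 0, 0, 0.32]],
  ],
)

```text
clock: 14.05
tool_pos: [0.5318, -0.1308, 0.0593]
eef_rot: [[-0.775, 0.542, 0.323], [0.631, 0.67, 0.39], [-0.005, 0.507, -0.862]]
force: [0.8, 0.5, -0.8]
finger_gap: 0.0561
gripper_force: 0.0
```

jog_arm(
  plan=[
    [[0, 0, 0, 0, 0, 0, 0.32], [0, 0, 0, 0, 0, 0, 0.32], [0, 0, 0, 0, 0, 0, 0.32], [0, 0, 0, 0, 0, 0, 0.32], [0, 0, 0, 0, 0, 0, 0.32]],
  ],
)

```text
clock: 14.47
tool_pos: [0.5317, -0.1294, 0.0578]
eef_rot: [[-0.777, 0.545, 0.317], [0.63, 0.673, 0.388], [-0.002, 0.501, -0.865]]
force: [0.0, -0.0, -0.1]
finger_gap: 0.057
gripper_force: 0.0
```

```bash
python3 - <<'E'
from h import *
o=arm.get_obs();R=o['eef_rot'];print(o['tool_pos'],o['force'])
x=np.array([-.776,.631,0]);C=np.array([.5428,-.1156,.024])
T=down(.888,-np.pi/6,'x');print(go(C+.0422*T[:,2],T))
w=snap('wrist',None);i=eyes.camera_info('wrist')
for r in nets.regions_of('wrist','housing')[:3]:print(r['p'],r['bbox'])
Cc=C-.012*x
V=np.array([[sx*.033,.0254*np.cos(t),.0254*np.sin(t)] for sx in(-1,1) for t in np.deg2rad(np.arange(6)*60)])
c,s=np.cos(-.683),np.sin(-.683)
q=proj('wrist',np.c_[Cc[0]+c*V[:,0]-s*V[:,1],Cc[1]+s*V[:,0]+c*V[:,1],.024+V[:,2]],i);print(q.min(0),q.max(0))
cv2.imwrite('pics/h.png',np.hstack([w[60:320,120:400],cv2.resize(snap('scene',None)[125:195,210:290],(297,260),interpolation=cv2.INTER_CUBIC)])[:,:,::-1])
E
```

```text
[ 0.53171213 -0.12935505  0.05775717] [ 0.03600437 -0.03435019 -0.12684407]
(array([ 0.  , -0.04,  2.01]), array([0.01, 0.01, 0.02]))
0.96 [0.0, 85.4, 108.1, 193.2]
0.88 [0.0, 263.2, 129.8, 362.7]
0.67 [218.9, 170.6, 280.5, 272.6]
[219.01554657 167.23790635] [280.49470168 269.49677347]
```

View pics/h.png

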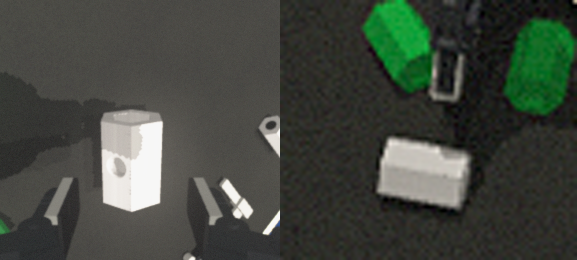

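The first roll worked. The port now shows on the upper −n face, at crop (118,168), and the housing is exactly where predicted. Now the second roll.

jog_arm(
  plan=[
    [[0, -0.02, 0.6, 0, 0, 0, 0.32], [0, -0.02, 0.6, 0, 0, 0, 0.32], [0, 0, 0.45, 0, 0, 0, 0.32], [0, 0, 0.25, 0, 0, 0, 0.32], [0, 0, 0.11, 0, 0, 0, 0.32]],
  ],
)

```text
clock: 15.03
tool_pos: [0.555, -0.0987, -0.0149]
eef_rot: [[-0.776, 0.547, 0.315], [0.631, 0.671, 0.39], [0.002, 0.501, -0.865]]
force: [-0.5, 0.6, 0.0]
finger_gap: 0.0567
gripper_force: 0.0
```

jog_arm(
  plan=[
    [[0, 0, 0, 0, 0, 0, -0.3], [0, 0, 0, 0, 0, 0, -0.3], [0, 0, 0, 0, 0, 0, -0.3], [0, 0, 0, 0, 0, 0, -0.3], [0, 0, 0, 0, 0, 0, -0.3]],
  ],
  squeeze=35,
)

```text
clock: 15.45
tool_pos: [0.5558, -0.1006, -0.0127]
eef_rot: [[-0.775, 0.546, 0.318], [0.632, 0.671, 0.388], [-0.001, 0.502, -0.865]]
force: [-0.8, -1.2, 2.8]
finger_gap: 0.0432
gripper_force: 41.8
```

```bash
python3 roll.py
```

```text
[ 0.55575238 -0.1006385  -0.01271001] [[-0.775  0.546  0.318]
 [ 0.632  0.671  0.388]
 [-0.001  0.502 -0.865]] 0.04317826414007115 41.809635234531015 [-0.80580927 -1.18686416  2.7780963 ]
k -0.04244018647731773 [ 0.54224716 -0.11710524  0.024     ]
pivot tool [ 0.0001 -0.0001 -0.017 ]
row [ 0.     -0.0223 -0.0005] 0.4363323129985824 up 1mm in tool [-0.      0.0125 -0.0216]
```

jog_arm(
  plan=[
    [[0, 0.0125, -0.022, 0, 0, 0, -0.3], [0, -0.022, 0, 0.436, 0, 0, -0.3], [0, -0.022, 0, 0.436, 0, 0, -0.3], [0, -0.022, 0, 0.436, 0, 0, -0.3], [0, -0.022, -0.001, 0.436, 0, 0, -0.3]],
  ],
)

```text
clock: 15.87
tool_pos: [0.5532, -0.1028, -0.0139]
eef_rot: [[-0.775, 0.601, 0.195], [0.632, 0.737, 0.239], [-0.0, 0.308, -0.951]]
force: [-0.0, 0.2, -1.7]
finger_gap: 0.0433
gripper_force: 41.4
```

jog_arm(
  plan=[
    [[0, -0.022, 0, 0.436, 0, 0, -0.3], [0, -0.022, -0.001, 0.436, 0, 0, -0.3], [0, -0.022, -0.001, 0.436, 0, 0, -0.3], [0, -0.022, 0, 0.436, 0, 0, -0.3], [0, -0.022, -0.001, 0.436, 0, 0, -0.3]],
  ],
)

```text
clock: 16.28
tool_pos: [0.5505, -0.1059, -0.0147]
eef_rot: [[-0.775, 0.631, 0.033], [0.632, 0.774, 0.04], [-0.0, 0.052, -0.999]]
force: [1.5, 0.9, -1.0]
finger_gap: 0.043
gripper_force: 41.4
```

jog_arm(
  plan=[
    [[0, -0.022, 0, 0.436, 0, 0, -0.3], [0, -0.022, -0.001, 0.436, 0, 0, -0.3], [0, -0.022, -0.001, 0.436, 0, 0, -0.3], [0, -0.022, 0, 0.436, 0, 0, -0.3], [0, -0.022, -0.001, 0.436, 0, 0, -0.3]],
  ],
)

```text
clock: 16.7
tool_pos: [0.5478, -0.1092, -0.0144]
eef_rot: [[-0.775, 0.618, -0.131], [0.632, 0.758, -0.161], [-0.0, -0.208, -0.978]]
force: [0.9, -0.8, -1.0]
finger_gap: 0.0433
gripper_force: 41.4
```

jog_arm(
  plan=[
    [[0, -0.022, 0, 0.436, 0, 0, -0.3], [0, -0.022, -0.001, 0.436, 0, 0, -0.3], [0, -0.022, -0.001, 0.436, 0, 0, -0.3], [0, -0.022, 0, 0.436, 0, 0, -0.3], [0, -0.022, -0.001, 0.436, 0, 0, -0.3]],
  ],
)

```text
clock: 17.12
tool_pos: [0.5453, -0.1123, -0.013]
eef_rot: [[-0.775, 0.563, -0.287], [0.632, 0.691, -0.351], [-0.0, -0.453, -0.891]]
force: [0.7, 0.3, -1.7]
finger_gap: 0.0427
gripper_force: 41.4
```

jog_arm(
  plan=[
    [[0, -0.022, 0, 0.436, 0, 0, -0.3], [0, 0, 0, 0, 0, 0, -0.3], [0, 0.006, 0.011, 0, 0, 0, -0.3], [0, 0.006, 0.011, 0, 0, 0, -0.3], [0, 0, 0, 0, 0, 0, -0.3]],
  ],
)

```text
clock: 17.53
tool_pos: [0.5451, -0.1128, -0.0129]
eef_rot: [[-0.775, 0.549, -0.313], [0.632, 0.673, -0.384], [-0.001, -0.495, -0.869]]
force: [0.1, 3.9, 5.0]
finger_gap: 0.0429
gripper_force: 42.1
```

```bash
python3 - <<'E'
from h import *
o=arm.get_obs();R=o['eef_rot'];print(o['tool_pos'],o['force'],o['gripper_force'])
C=o['tool_pos']-.0424*R[:,2];print(C, 'tilt',np.rad2deg(np.arctan2(R[2,1],-R[2,2])))
E
```

```text
[ 0.54514825 -0.112755   -0.01286992] [0.14244163 3.85972918 4.99350694] 42.07240056828596
[ 0.55840141 -0.096477    0.02396946] tilt -29.67431118690852
```

jog_arm(
  plan=[
    [[0, 0, 0, 0, 0, 0, 0.32], [0, 0, 0, 0, 0, 0, 0.32], [0, 0, 0, 0, 0, 0, 0.32], [0, 0, 0, 0, 0, 0, 0.32], [0, 0, -0.1, 0, 0, 0, 0.32]],
  ],
)

```text
clock: 17.95
tool_pos: [0.5453, -0.1117, -0.0108]
eef_rot: [[-0.775, 0.548, -0.316], [0.632, 0.672, -0.385], [0.001, -0.498, -0.867]]
force: [-0.8, -0.6, -0.0]
finger_gap: 0.0563
gripper_force: 0.0
```

jog_arm(
  plan=[
    [[0, 0, -0.4, 0, 0, 0, 0.32], [0, 0, -0.5, 0, 0, 0, 0.32], [0, 0, -0.6, 0, 0, 0, 0.32], [0, 0, -0.6, 0, 0, 0, 0.32], [0, 0, -0.4, 0, 0, 0, 0.32]],
  ],
)

```text
clock: 18.37
tool_pos: [0.5787, -0.072, 0.0791]
eef_rot: [[-0.775, 0.549, -0.312], [0.631, 0.673, -0.386], [-0.002, -0.496, -0.868]]
force: [-0.9, -0.3, -0.4]
finger_gap: 0.0562
gripper_force: 0.0
```

jog_arm(
  plan=[
    [[0, -0.1, 0, -0.865, 0, 0, 1], [0, -0.1, 0, -0.865, 0, 0, 1], [0, -0.1, 0, -0.865, 0, 0, 1], [0, -0.1, 0.01, -0.865, 0, 0, 1], [0, -0.1, 0.01, -0.865, 0, 0, 1]],
  ],
)

```text
clock: 18.78
tool_pos: [0.5662, -0.0875, 0.0835]
eef_rot: [[-0.775, 0.632, 0.005], [0.632, 0.775, 0.001], [-0.003, 0.004, -1.0]]
force: [-0.1, -0.5, -0.2]
finger_gap: 0.0853
gripper_force: 0.0
```

jog_arm(
  plan=[
    [[0, 0, 0, 0, 0, 0.873, 1], [0, 0, 0, 0, 0, 0.873, 1], [0, 0, 0, 0, 0, 0.873, 1], [0, 0, 0, 0, 0, 0.873, 1], [0, 0, 0, 0, 0, 0.873, 1]],
  ],
)

```text
clock: 19.2
tool_pos: [0.5655, -0.0877, 0.0823]
eef_rot: [[-0.35, 0.937, -0.001], [0.937, 0.35, -0.001], [-0.001, -0.001, -1.0]]
force: [0.4, 0.7, -0.2]
finger_gap: 0.0855
gripper_force: 0.0
```

jog_arm(
  plan=[
    [[0, 0, 0, 0, 0, 0.873, 1], [0, 0, 0, 0, 0, 0.873, 1], [0, 0, 0, 0, 0, 0.873, 1], [0, 0, 0, 0, 0, 0.873, 1], [0, 0, 0, 0, 0, 0.873, 1]],
  ],
)

```text
clock: 19.62
tool_pos: [0.5656, -0.0875, 0.0822]
eef_rot: [[0.165, 0.986, -0.001], [0.986, -0.165, -0.001], [-0.002, -0.001, -1.0]]
force: [0.7, -0.3, -0.3]
finger_gap: 0.0854
gripper_force: 0.0
```

jog_arm(
  plan=[
    [[0, 0, -0.2, 0, 0, 0.873, 1], [0, 0, -0.2, 0, 0, 0.873, 1], [0, 0, -0.2, 0, 0, 0.873, 1], [0, 0, -0.2, 0, 0, 0.873, 1], [0, 0, -0.2, 0, 0, 0.873, 1]],
  ],
)

```text
clock: 20.03
tool_pos: [0.5656, -0.0875, 0.1226]
eef_rot: [[0.636, 0.772, -0.001], [0.772, -0.636, -0.001], [-0.002, 0.0, -1.0]]
force: [-0.4, -0.8, -0.0]
finger_gap: 0.0854
gripper_force: 0.0
```

jog_arm(
  plan=[
    [[0, 0, 0, 0, 0, 0, 1], [0, 0, 0, 0, 0, 0, 1], [0, 0, 0, 0, 0, 0, 1], [0, 0, 0, 0, 0, 0, 1], [0, 0, 0, 0, 0, 0, 1]],
  ],
)

```text
clock: 20.45
tool_pos: [0.5653, -0.0874, 0.1213]
eef_rot: [[0.631, 0.776, -0.002], [0.776, -0.631, -0.001], [-0.002, -0.001, -1.0]]
force: [-0.3, -0.1, 0.5]
finger_gap: 0.0853
gripper_force: 0.0
```

```bash
python3 - <<'E'
from h import *
o=arm.get_obs();R=o['eef_rot'];print(o['tool_pos'],R.round(3),o['finger_gap'],o['qpos'].round(2))
w=snap('wrist','i');i=eyes.camera_info('wrist')
C=np.array([.5677,-.1041,.024])
for r in nets.regions_of('wrist','housing')[:3]:print(r['p'],r['bbox'])
V=np.array([[sx*.033,.0254*np.cos(t),.0254*np.sin(t)] for sx in(-1,1) for t in np.deg2rad(np.arange(6)*60)]+[[0,0,.022]])
c,s=np.cos(-.683),np.sin(-.683)
q=proj('wrist',np.c_[C[0]+c*V[:,0]-s*V[:,1],C[1]+s*V[:,0]+c*V[:,1],.024+V[:,2]],i);print(q.min(0),q.max(0));print('top',q[[1,2,7,8]].round(0),'port',q[12])
T=down(-.683);print(go([C[0],C[1],0],T))
E
```

```text
[ 0.56526253 -0.08741604  0.12128111] [[ 0.631  0.776 -0.002]
 [ 0.776 -0.631 -0.001]
 [-0.002 -0.001 -1.   ]] 0.08526579133609208 [-0.22  0.22  1.36 -0.    1.56  0.47]
0.88 [181.5, 288.7, 230.0, 351.2]
0.84 [232.2, 168.2, 302.7, 218.5]
0.82 [272.1, 287.0, 340.1, 353.4]
[229.11669482 167.93367503] [302.56089031 217.24135222]
top [[229. 187.]
 [230. 214.]
 [303. 187.]
 [301. 214.]] port [265.6583022  200.60373933]
(array([-0.28,  0.31,  3.04]), array([-0.  ,  0.02, -0.01]))
```

View pics/i.png

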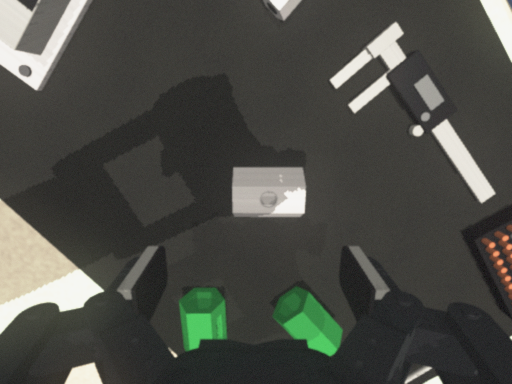

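The port is on top at (268,199) and the housing has been let go. Its centre is about 2 mm further along tool +y than predicted. Next I grip it by the ends.

jog_arm(
  plan=[
    [[-0.06, 0.072, 0.3, 0, 0, 0, 1], [-0.06, 0.072, 0.5, 0, 0, 0, 1], [-0.06, 0.072, 0.5, 0, 0, 0, 1], [-0.05, 0.072, 0.4, 0, 0, 0, 1], [-0.05, 0.072, 0.3, 0, 0, 0, 1]],
  ],
)

```text
clock: 20.97
tool_pos: [0.5685, -0.1056, 0.0391]
eef_rot: [[0.632, 0.775, -0.004], [0.775, -0.632, -0.001], [-0.003, -0.003, -1.0]]
force: [-0.2, -0.7, -0.2]
finger_gap: 0.0857
gripper_force: 0.0
```

jog_arm(
  plan=[
    [[0, 0, 0.3, 0, 0, 0, 1], [0, 0, 0.3, 0, 0, 0, 1], [0, 0, 0.3, 0, 0, 0, 1], [0, 0, 0.2, 0, 0, 0, 1], [0, 0, 0.1, 0, 0, 0, 1]],
  ],
)

```text
clock: 21.38
tool_pos: [0.5689, -0.1052, -0.0075]
eef_rot: [[0.632, 0.775, -0.003], [0.775, -0.632, -0.001], [-0.002, -0.001, -1.0]]
force: [-0.1, 0.0, 0.1]
finger_gap: 0.0857
gripper_force: 0.0
```

jog_arm(
  plan=[
    [[0, 0, 0.15, 0, 0, 0, 1], [0, 0, 0.15, 0, 0, 0, 1], [0, 0, 0.1, 0, 0, 0, 1], [0, 0, 0.05, 0, 0, 0, 1], [0, 0, 0.05, 0, 0, 0, 1]],
  ],
)

```text
clock: 21.8
tool_pos: [0.5696, -0.1055, -0.026]
eef_rot: [[0.632, 0.775, -0.001], [0.775, -0.632, -0.001], [-0.002, 0.0, -1.0]]
force: [0.7, -0.7, -0.5]
finger_gap: 0.0857
gripper_force: 0.0
```

jog_arm(
  plan=[
    [[0, 0, 0, 0, 0, 0, 0.3], [0, 0, 0, 0, 0, 0, 0.3], [0, 0, 0, 0, 0, 0, 0.3], [0, 0, 0, 0, 0, 0, 0.3], [0, 0, 0, 0, 0, 0, 0.3]],
  ],
  squeeze=40,
)

```text
clock: 22.22
tool_pos: [0.5698, -0.1056, -0.0256]
eef_rot: [[0.632, 0.775, -0.0], [0.775, -0.632, -0.002], [-0.001, 0.001, -1.0]]
force: [0.5, -0.3, 1.6]
finger_gap: 0.0652
gripper_force: 44.8
```

```bash
python3 - <<'E'
from h import *
o=arm.get_obs();R=o['eef_rot'];print(o['tool_pos'],R.round(3),o['finger_gap'],o['gripper_force'],o['force'])
w=snap('wrist',None);i=eyes.camera_info('wrist')
print([(r['p'],r['bbox']) for r in nets.regions_of('wrist','housing')[:3]])
E
```

```text
[ 0.56981026 -0.10557272 -0.0255889 ] [[ 0.632  0.775 -0.   ]
 [ 0.775 -0.632 -0.002]
 [-0.001  0.001 -1.   ]] 0.06520278733364908 44.829422906041145 [ 0.46372439 -0.26521876  1.60005479]
[(0.75, [175.2, 210.7, 332.6, 310.7])]
```

jog_arm(
  plan=[
    [[0, 0, -0.1, 0, 0, 0, 0.3], [0, 0, -0.3, 0, 0, 0, 0.3], [0, 0, -0.5, 0, 0, 0, 0.3], [0, 0, -0.7, 0, 0, 0, 0.3], [0, 0, -0.9, 0, 0, 0, 0.3]],
  ],
)

```text
clock: 22.73
tool_pos: [0.5679, -0.105, 0.0733]
eef_rot: [[0.632, 0.775, -0.006], [0.775, -0.632, -0.0], [-0.004, -0.004, -1.0]]
force: [1.0, 0.1, -2.3]
finger_gap: 0.0653
gripper_force: 44.9
```

```bash
cat > vfit.py <<'E'
from h import *
from scipy.optimize import minimize
def box(x0,x1,y0,y1,z0,z1):return np.array([[x,y,z] for x in(x0,x1) for y in(y0,y1) for z in(z0,z1)])/1000
B=[box(-70,70,-115,115,0,8),box(-40,40,-105,105,8,40)]
FJ=box(-40,40,73,105,40,75)
def W(V,q):
    c,s=np.cos(q[2]),np.sin(q[2]);return np.c_[q[0]+c*V[:,0]-s*V[:,1],q[1]+s*V[:,0]+c*V[:,1],.002+V[:,2]]
def sil(bs,q,cam,info):
    m=np.zeros((384*4,512*4),np.uint8)
    for b in bs:cv2.fillConvexPoly(m,np.round(cv2.convexHull((proj(cam,W(b,q),info)*4+1.5).astype(np.float32))).astype(np.int32),255)
    return cv2.resize(m,(512,384),interpolation=cv2.INTER_AREA)/255.
if __name__=='__main__':
    ims={c:eyes.camera(c) for c in('scene','side')};info={c:eyes.camera_info(c) for c in ims}
    q0=np.array([.508,.2296,.2038]);msk={};roi={}
    for c,im in ims.items():
        g=cv2.cvtColor(im,cv2.COLOR_RGB2GRAY).astype(float)
        r=cv2.dilate((sil(B[:1]+B[1:]+[FJ],q0,c,info[c])>0).astype(np.uint8),np.ones((9,9)))>0
        roi[c]=r;msk[c]=np.clip((g-60)/80,0,1)   # soft bright mask
    print({c:(msk[c]*roi[c]).sum() for c in msk})
    pl={c:None for c in ims}
    def cost(q):
        t=0
        for c in ims:
            s=sil([B[0]],q[:3],c,info[c])
            J=[box(-40,40,73,73+q[3]*1000,40,75),B[1]]
            s=np.maximum(s,sil(J,q[:3],c,info[c]))
            t+=np.abs(s-msk[c])[roi[c]].sum()
        return t
    x0=np.r_[q0,.03]
    r=minimize(cost,x0,method='Nelder-Mead',options=dict(initial_simplex=np.vstack([x0]+[x0+d for d in np.diag([.006,.006,.04,.006])]),xatol=1e-4,maxiter=250))
    print(r.x.round(4),r.fun,cost(x0))
    for c in ims:
        r1=minimize(lambda q:np.abs(np.maximum(sil([B[0]],q,c,info[c]),sil([box(-40,40,73,73+r.x[3]*1000,40,75),B[1]],q,c,info[c]))-msk[c])[roi[c]].sum(),r.x[:3],method='Nelder-Mead',options=dict(initial_simplex=np.vstack([r.x[:3]]+[r.x[:3]+d for d in np.diag([.005,.005,.03])]),xatol=1e-4,maxiter=150))
        print(c,r1.x.round(4),r1.fun)
E
python3 vfit.py
```

```text
{'scene': np.float64(3780.3375), 'side': np.float64(1590.1875)}
[0.5058 0.231  0.211  0.0326] 2521.4446078431374 2739.401960784314
scene [0.5057 0.2306 0.203 ] 756.2414215686274
side [0.4487 0.2867 0.2006] 1200.8639705882354
```

jog_arm(
  plan=[
    [[0.22, -0.257, -0.1, 0, 0, 0, 0.3], [0.42, -0.497, -0.1, 0, 0, 0, 0.3], [0.42, -0.497, -0.1, 0, 0, 0, 0.3], [0.42, -0.497, -0.1, 0, 0, 0, 0.3], [0.42, -0.497, -0.1, 0, 0, 0, 0.3]],
  ],
)

```text
clock: 23.25
tool_pos: [0.5466, 0.0121, 0.093]
eef_rot: [[0.632, 0.775, -0.004], [0.775, -0.632, -0.001], [-0.003, -0.002, -1.0]]
force: [-0.2, 0.3, -1.8]
finger_gap: 0.0654
gripper_force: 45.0
```

jog_arm(
  plan=[
    [[0.42, -0.497, 0, 0, 0, 0, 0.3], [0.42, -0.497, 0, 0, 0, 0, 0.3], [0.42, -0.497, 0, 0, 0, 0, 0.3], [0.42, -0.497, 0, 0, 0, 0, 0.3], [0.42, -0.497, 0, 0, 0, 0, 0.3]],
  ],
)

```text
clock: 23.67
tool_pos: [0.5226, 0.1399, 0.0928]
eef_rot: [[0.632, 0.775, -0.003], [0.775, -0.632, -0.002], [-0.003, -0.002, -1.0]]
force: [-0.0, -0.7, -1.5]
finger_gap: 0.0653
gripper_force: 45.0
```

jog_arm(
  plan=[
    [[0.42, -0.497, 0, 0, 0, 0, 0.3], [0.42, -0.497, 0, 0, 0, 0, 0.3], [0.42, -0.497, 0, 0, 0, 0, 0.3], [0.42, -0.497, 0, 0, 0, 0, 0.3], [0.42, -0.497, 0, 0, 0, 0, 0.3]],
  ],
)

```text
clock: 24.08
tool_pos: [0.4986, 0.2676, 0.0926]
eef_rot: [[0.632, 0.775, -0.003], [0.775, -0.632, -0.002], [-0.004, -0.001, -1.0]]
force: [0.5, -0.8, -1.6]
finger_gap: 0.0653
gripper_force: 45.0
```

jog_arm(
  plan=[
    [[0.2, -0.24, 0, 0, 0, -0.74, 0.3], [0, 0, 0, 0, 0, -0.74, 0.3], [0, 0, 0, 0, 0, -0.74, 0.3], [0, 0, 0, 0, 0, -0.74, 0.3], [0, 0, 0, 0, 0, -0.74, 0.3]],
  ],
)

```text
clock: 24.5
tool_pos: [0.4965, 0.2788, 0.0924]
eef_rot: [[0.233, 0.972, -0.004], [0.972, -0.233, -0.002], [-0.003, -0.003, -1.0]]
force: [-0.1, 0.5, -1.9]
finger_gap: 0.065
gripper_force: 45.0
```

jog_arm(
  plan=[
    [[0, 0, 0, 0, 0, -0.74, 0.3], [0, 0, 0, 0, 0, -0.74, 0.3], [0, 0, 0, 0, 0, -0.74, 0.3], [0, 0, 0, 0, 0, -0.74, 0.3], [0, 0, 0, 0, 0, -0.74, 0.3]],
  ],
)

```text
clock: 24.92
tool_pos: [0.4966, 0.2786, 0.0925]
eef_rot: [[-0.207, 0.978, -0.003], [0.978, 0.207, -0.002], [-0.002, -0.004, -1.0]]
force: [0.4, 1.3, -1.8]
finger_gap: 0.0653
gripper_force: 45.0
```

jog_arm(
  plan=[
    [[0, 0, 0, 0, 0, 0, 0.3], [0, 0, 0, 0, 0, 0, 0.3], [0, 0, 0, 0, 0, 0, 0.3], [0, 0, 0, 0, 0, 0, 0.3], [0, 0, 0, 0, 0, 0, 0.3]],
  ],
)

```text
clock: 25.33
tool_pos: [0.4977, 0.2784, 0.0934]
eef_rot: [[-0.201, 0.98, -0.001], [0.98, 0.201, -0.002], [-0.001, -0.002, -1.0]]
force: [-0.1, -0.4, -1.7]
finger_gap: 0.0653
gripper_force: 45.0
```

```bash
python3 - <<'E'
from vfit import *
o=arm.get_obs();print(o['tool_pos'],o['eef_rot'].round(3),o['gripper_force'],o['force'],o['qpos'].round(2))
w=eyes.camera('wrist').copy();i=eyes.camera_info('wrist');o=arm.get_obs()
big=cv2.resize(w,None,fx=1.5,fy=1.5,interpolation=cv2.INTER_CUBIC)
q=[.506,.2306,.204]
def poly(P,col):
    u=((proj('wrist',W(np.array(P)/1000,q),i)+.5)*1.5-.5).round().astype(np.int32);cv2.polylines(big,[u.reshape(-1,1,2)],True,col,1)
poly([(-70,-115,8),(70,-115,8),(70,115,8),(-70,115,8)],(255,0,0))
poly([(-40,-105,40),(40,-105,40),(40,105,40),(-40,105,40)],(255,255,0))
poly([(-40,73,75),(40,73,75),(40,105,75),(-40,105,75)],(0,255,255))
poly([(-40,-45,75),(40,-45,75),(40,-9,75),(-40,-9,75)],(255,0,255))
cv2.imwrite('pics/j.png',big[:,:,::-1])
T=down(.204);print(go([.506-np.sin(.204)*.049,.2306+np.cos(.204)*.049,0],T))
E
```

```text
[0.49771669 0.27844956 0.09338995] [[-0.201  0.98  -0.001]
 [ 0.98   0.201 -0.002]
 [-0.001 -0.002 -1.   ]] 45.02857429906726 [-0.10003176 -0.35576602 -1.68858905] [ 0.45  0.23  1.4  -0.    1.51  0.24]
(array([ 0.01, -0.04,  2.34]), array([-0.01,  0.01, -0.01]))
```

View pics/j.png

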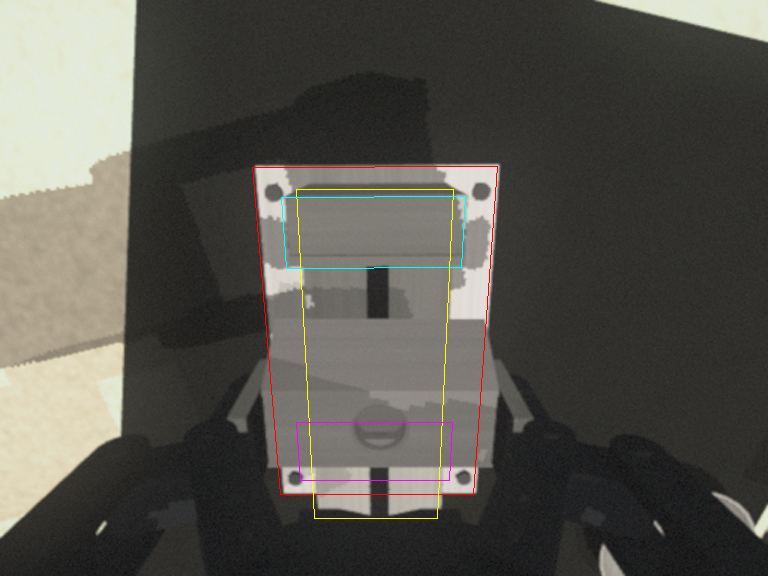

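The overlay of the fitted vise matches the picture: plate edges at columns 254–498, fixed-jaw face at row 267. The port faces up in the grip. I'll descend about 4 mm clear of the fixed jaw, then slide into the groove mouth.

jog_arm(
  plan=[
    [[-0.05, -0.02, 0.3, 0, 0, 0, 0.3], [-0.06, -0.02, 0.45, 0, 0, 0, 0.3], [0, 0, 0.45, 0, 0, 0, 0.3], [0, 0, 0.3, 0, 0, 0, 0.3], [0, 0, 0.2, 0, 0, 0, 0.3]],
  ],
)

```text
clock: 25.8
tool_pos: [0.4961, 0.2731, 0.023]
eef_rot: [[-0.202, 0.979, -0.004], [0.979, 0.202, -0.003], [-0.002, -0.004, -1.0]]
force: [0.3, 0.3, -2.0]
finger_gap: 0.0654
gripper_force: 45.0
```

jog_arm(
  plan=[
    [[0, 0, 0.15, 0, 0, 0, 0.3], [0, 0, 0.07, 0, 0, 0, 0.3], [0, 0, 0.03, 0, 0, 0, 0.3], [0, 0, 0, 0, 0, 0, 0.3], [0, 0, 0, 0, 0, 0, 0.3]],
  ],
)

```text
clock: 26.22
tool_pos: [0.4976, 0.274, 0.0164]
eef_rot: [[-0.202, 0.979, 0.0], [0.979, 0.202, -0.001], [-0.001, 0.0, -1.0]]
force: [-0.6, 0.2, -1.5]
finger_gap: 0.0652
gripper_force: 45.0
```

```bash
cat > st.py <<'E'
from vfit import *
o=arm.get_obs();q=np.array([.506,.2306,.204]);c,s=np.cos(q[2]),np.sin(q[2])
d=o['tool_pos'][:2]-q[:2];print('tcp in vise',[round(c*d[0]+s*d[1],4),round(-s*d[0]+c*d[1],4)],'z',o['tool_pos'][2],'Cz over bed',o['tool_pos'][2]+.0496-.042,o['finger_gap'],o['gripper_force'],'F vise',(c*o['force'][0]+s*o['force'][1]).round(1),(-s*o['force'][0]+c*o['force'][1]).round(1),o['force'][2].round(1))
E
python3 st.py
```

```text
tcp in vise [np.float64(0.0006), np.float64(0.0442)] z 0.016352634782803577 Cz over bed 0.02395263478280358 0.065245126219343 45.01966802403331 F vise -0.5 0.3 -1.5
```

jog_arm(
  plan=[
    [[0.04, 0, 0.01, 0, 0, 0, 0.3], [0.04, 0, 0.01, 0, 0, 0, 0.3], [0.04, 0, 0, 0, 0, 0, 0.3], [0, 0, 0.01, 0, 0, 0, 0.3], [0, 0, 0.01, 0, 0, 0, 0.3]],
  ],
)

```text
clock: 26.63
tool_pos: [0.4962, 0.2788, 0.0145]
eef_rot: [[-0.203, 0.979, -0.001], [0.979, 0.203, -0.001], [-0.001, -0.001, -1.0]]
force: [-3.1, 0.3, 3.7]
finger_gap: 0.0653
gripper_force: 45.5
```

jog_arm(
  plan=[
    [[0, 0, 0.008, 0, 0, 0, 0.3], [0, 0, 0.006, 0, 0, 0, 0.3], [0, 0, 0, 0, 0, 0, 0.3], [0, 0, 0, 0, 0, 0, 0.3], [0, 0, 0, 0, 0, 0, 0.3]],
  ],
)

```text
clock: 27.05
tool_pos: [0.4962, 0.2788, 0.0144]
eef_rot: [[-0.202, 0.979, -0.001], [0.979, 0.202, -0.001], [-0.0, -0.001, -1.0]]
force: [-4.5, -0.3, 5.7]
finger_gap: 0.0652
gripper_force: 45.7
```

```bash
python3 st.py
```

```text
tcp in vise [np.float64(0.0002), np.float64(0.0492)] z 0.014414649181114722 Cz over bed 0.02201464918111471 0.06521446815278913 45.66062645986676 F vise -4.5 0.6 5.7
```

jog_arm(
  plan=[
    [[0, 0, 0, 0, 0, 0, 1], [0, 0, 0, 0, 0, 0, 1], [0, 0, 0, 0, 0, 0, 1], [0, 0, 0, 0, 0, 0, 1], [0, 0, 0, 0, 0, 0, 1]],
  ],
)

```text
clock: 27.47
tool_pos: [0.4962, 0.2783, 0.0132]
eef_rot: [[-0.202, 0.979, -0.001], [0.979, 0.202, -0.002], [-0.001, -0.001, -1.0]]
force: [0.1, -0.8, 0.0]
finger_gap: 0.0851
gripper_force: 0.0
```

jog_arm(
  plan=[
    [[0, 0, -0.2, 0, 0, 0, 1], [0, 0, -0.4, 0, 0, 0, 1], [0, 0, -0.5, 0, 0, 0, 1], [0, 0, -0.5, 0, 0, 0, 1], [0, 0, -0.3, 0, 0, 0, 1]],
  ],
)

```text
clock: 27.88
tool_pos: [0.4971, 0.2789, 0.0924]
eef_rot: [[-0.202, 0.979, 0.002], [0.979, 0.202, 0.0], [-0.0, 0.002, -1.0]]
force: [1.2, 0.3, 0.5]
finger_gap: 0.0855
gripper_force: 0.0
```

jog_arm(
  plan=[
    [[-0.586, 0, 0, 0, 0, 0, -1], [-0.586, 0, 0, 0, 0, 0, -1], [-0.586, 0, 0, 0, 0, 0, -1], [-0.586, 0, 0, 0, 0, 0, -1], [-0.586, 0, 0, 0, 0, 0, -1]],
  ],
)

```text
clock: 28.3
tool_pos: [0.52, 0.1626, 0.0898]
eef_rot: [[-0.202, 0.979, -0.001], [0.979, 0.202, -0.001], [-0.001, -0.001, -1.0]]
force: [-0.8, 0.2, -0.2]
finger_gap: 0.0256
gripper_force: 0.0
```

jog_arm(
  plan=[
    [[0, 0, 0, 0, 0, 0, -1], [0, 0, 0, 0, 0, 0, -1], [0, 0, 0, 0, 0, 0, -1], [0, 0, 0, 0, 0, 0, -1], [0, 0, 0, 0, 0, 0, -1]],
  ],
)

```text
clock: 28.72
tool_pos: [0.5197, 0.1646, 0.0895]
eef_rot: [[-0.203, 0.979, -0.001], [0.979, 0.203, -0.001], [-0.001, -0.001, -1.0]]
force: [-0.2, 0.1, 0.2]
finger_gap: 0.0001
gripper_force: 0.0
```

```bash
python3 st.py; python3 - <<'E'
from h import *
# verify housing location & jaw by nets
for c in('scene','side','wrist'):
    eyes.camera(c)
    for n in('housing','jaw'):print(c,n,[(round(r['p'],2),np.round(r['bbox']).tolist()) for r in nets.regions_of(c,n)[:4]])
from vfit import W
q=[.506,.2306,.204]
V=np.array([[sx*.033,.049+.0254*np.cos(t),.062+.0254*np.sin(t)] for sx in(-1,1) for t in np.deg2rad(np.arange(6)*60)])
for c in('scene','side','wrist'):
    u=proj(c,W(V,q));print(c,'pred housing',u.min(0).round(),u.max(0).round())
E
```

```text
tcp in vise [np.float64(0.0), np.float64(-0.0674)] z 0.08948731018439296 Cz over bed 0.09708731018439296 0.0001196626834414652 0.0 F vise -0.2 0.1 0.2
scene housing [(0.86, [235.0, 124.0, 257.0, 150.0]), (0.77, [324.0, 255.0, 356.0, 287.0]), (0.55, [270.0, 131.0, 289.0, 156.0])]
scene jaw [(0.72, [304.0, 240.0, 336.0, 272.0]), (0.34, [137.0, 90.0, 428.0, 384.0])]
side housing [(0.83, [169.0, 247.0, 204.0, 284.0]), (0.61, [218.0, 269.0, 248.0, 308.0]), (0.45, [200.0, 109.0, 219.0, 125.0])]
side jaw [(0.59, [202.0, 117.0, 235.0, 144.0])]
wrist housing [(0.78, [190.0, 0.0, 313.0, 75.0]), (0.42, [419.0, 221.0, 512.0, 323.0])]
wrist jaw [(0.68, [190.0, 108.0, 316.0, 166.0])]
scene pred housing [324. 256.] [357. 287.]
side pred housing [199. 105.] [226. 127.]
wrist pred housing [189. -18.] [312.  74.]
```

jog_arm(
  plan=[
    [[0, 0, 0.4, 0, 0, 0, -1], [0, 0, 0.5, 0, 0, 0, -1], [0, 0, 0.5, 0, 0, 0, -1], [0, 0, 0.3, 0, 0, 0, -1], [0, 0, 0.15, 0, 0, 0, -1]],
  ],
)

```text
clock: 29.58
tool_pos: [0.5187, 0.1633, 0.0134]
eef_rot: [[-0.202, 0.979, -0.004], [0.979, 0.202, -0.002], [-0.001, -0.004, -1.0]]
force: [-0.8, -0.5, 0.0]
finger_gap: 0.0001
gripper_force: 0.0
```

jog_arm(
  plan=[
    [[0, 0, 0.05, 0, 0, 0, -1], [0, 0, 0.05, 0, 0, 0, -1], [0, 0, 0, 0, 0, 0, -1], [0, 0, 0, 0, 0, 0, -1], [0, 0, 0, 0, 0, 0, -1]],
  ],
)

```text
clock: 30.0
tool_pos: [0.5205, 0.1637, 0.0124]
eef_rot: [[-0.202, 0.979, 0.001], [0.979, 0.202, -0.001], [-0.001, 0.0, -1.0]]
force: [-0.6, 0.2, -0.7]
finger_gap: 0.0001
gripper_force: 0.0
```

jog_arm(
  plan=[
    [[0.1, 0, 0, 0, 0, 0, -1], [0.1, 0, 0, 0, 0, 0, -1], [0.1, 0, 0, 0, 0, 0, -1], [0.1, 0, 0, 0, 0, 0, -1], [0.1, 0, 0, 0, 0, 0, -1]],
  ],
)

```text
clock: 30.42
tool_pos: [0.5157, 0.1838, 0.0115]
eef_rot: [[-0.202, 0.979, -0.001], [0.979, 0.202, -0.001], [-0.001, -0.001, -1.0]]
force: [-0.6, 0.4, -0.1]
finger_gap: 0.0
gripper_force: 0.0
```

```bash
python3 st.py
```

```text
tcp in vise [np.float64(-0.0), np.float64(-0.0478)] z 0.011488211594731575 Cz over bed 0.01908821159473157 3.188831130851557e-05 0.0 F vise -0.5 0.5 -0.1
```

jog_arm(
  plan=[
    [[0.1, 0, 0, 0, 0, 0, -1], [0.1, 0, 0, 0, 0, 0, -1], [0.1, 0, 0, 0, 0, 0, -1], [0.1, 0, 0, 0, 0, 0, -1], [0.1, 0, 0, 0, 0, 0, -1]],
  ],
)

```text
clock: 30.83
tool_pos: [0.5117, 0.203, 0.0114]
eef_rot: [[-0.202, 0.979, -0.001], [0.979, 0.202, -0.002], [-0.001, -0.002, -1.0]]
force: [-0.3, -2.9, 0.6]
finger_gap: 0.0
gripper_force: 1.4
```

jog_arm(
  plan=[
    [[0.05, 0, 0, 0, 0, 0, -1], [0.05, 0, 0, 0, 0, 0, -1], [0.04, 0, 0, 0, 0, 0, -1], [0.03, 0, 0, 0, 0, 0, -1], [0.02, 0, 0, 0, 0, 0, -1]],
  ],
)

```text
clock: 31.25
tool_pos: [0.5102, 0.2103, 0.0114]
eef_rot: [[-0.202, 0.979, -0.001], [0.979, 0.202, -0.001], [-0.001, -0.001, -1.0]]
force: [-0.7, -2.7, 0.8]
finger_gap: 0.0002
gripper_force: 1.3
```

```bash
python3 st.py
```

```text
tcp in vise [np.float64(-0.0), np.float64(-0.0207)] z 0.011428705143575968 Cz over bed 0.019028705143575964 0.00015969526414969616 1.2881462462246418 F vise -1.2 -2.5 0.8
```

jog_arm(
  plan=[
    [[0.025, 0, 0, 0, 0, 0, -1], [0.025, 0, 0, 0, 0, 0, -1], [0.025, 0, 0, 0, 0, 0, -1], [0.025, 0, 0, 0, 0, 0, -1], [0.01, 0, 0, 0, 0, 0, -1]],
  ],
)

```text
clock: 31.67
tool_pos: [0.5093, 0.2145, 0.0114]
eef_rot: [[-0.202, 0.979, -0.001], [0.979, 0.202, -0.002], [-0.001, -0.002, -1.0]]
force: [-0.7, -4.4, 1.2]
finger_gap: 0.0001
gripper_force: 1.8
```

```bash
python3 st.py
```

```text
tcp in vise [np.float64(-0.0001), np.float64(-0.0164)] z 0.011397243442739832 Cz over bed 0.018997243442739828 0.00011056725044862458 1.772365691140294 F vise -1.5 -4.1 1.2
```

jog_arm(
  plan=[
    [[0.012, 0, 0, 0, 0, 0, -1], [0.012, 0, 0, 0, 0, 0, -1], [0.01, 0, 0, 0, 0, 0, -1], [0.005, 0, 0, 0, 0, 0, -1], [0, 0, 0, 0, 0, 0, -1]],
  ],
)

```text
clock: 32.08
tool_pos: [0.509, 0.2161, 0.0114]
eef_rot: [[-0.202, 0.979, -0.001], [0.979, 0.202, -0.001], [-0.001, -0.001, -1.0]]
force: [-0.5, -3.4, 1.0]
finger_gap: -0.0001
gripper_force: 1.6
```

jog_arm(
  plan=[
    [[0.01, 0, 0, 0, 0, 0, -1], [0.005, 0, 0, 0, 0, 0, -1], [0.005, 0, 0, 0, 0, 0, -1], [0, 0, 0, 0, 0, 0, -1], [0, 0, 0, 0, 0, 0, -1]],
  ],
)

```text
clock: 32.5
tool_pos: [0.5088, 0.2168, 0.0114]
eef_rot: [[-0.202, 0.979, -0.001], [0.979, 0.202, -0.001], [-0.001, -0.001, -1.0]]
force: [-1.8, -4.4, 1.5]
finger_gap: 0.0
gripper_force: 1.9
```

```bash
python3 st.py
```

```text
tcp in vise [np.float64(-0.0), np.float64(-0.0141)] z 0.011425544340184356 Cz over bed 0.01902554434018435 1.1143532546288582e-05 1.8519528396427631 F vise -2.7 -3.9 1.5
```

jog_arm(
  plan=[
    [[0.01, 0, 0, 0, 0, 0, -1], [0.01, 0, 0, 0, 0, 0, -1], [0.005, 0, 0, 0, 0, 0, -1], [0, 0, 0, 0, 0, 0, -1], [0, 0, 0, 0, 0, 0, -1]],
  ],
)

```text
clock: 32.92
tool_pos: [0.5088, 0.2168, 0.0115]
eef_rot: [[-0.202, 0.979, -0.001], [0.979, 0.202, -0.003], [-0.003, -0.002, -1.0]]
force: [-0.9, -8.6, 1.4]
finger_gap: -0.0
gripper_force: 3.9
```

```bash
python3 st.py
```

```text
tcp in vise [np.float64(-0.0), np.float64(-0.0141)] z 0.011457375365548653 Cz over bed 0.01905737536554865 -3.689999529768781e-05 3.9384058490395546 F vise -2.6 -8.2 1.4
```

The jaw has stopped moving and the force is rising, so it is seating. I'll press a little more to settle it.

jog_arm(
  plan=[
    [[0.015, 0, 0, 0, 0, 0, -1], [0.015, 0, 0, 0, 0, 0, -1], [0.015, 0, 0, 0, 0, 0, -1], [0, 0, 0, 0, 0, 0, -1], [0, 0, 0, 0, 0, 0, -1]],
  ],
)

```text
clock: 33.33
tool_pos: [0.5088, 0.2167, 0.0114]
eef_rot: [[-0.201, 0.98, -0.001], [0.98, 0.201, -0.006], [-0.006, -0.002, -1.0]]
force: [-1.0, -15.1, 3.5]
finger_gap: -0.0002
gripper_force: 7.7
```

```bash
python3 st.py
```

```text
tcp in vise [np.float64(-0.0001), np.float64(-0.0142)] z 0.0114487939500421 Cz over bed 0.019048793950042095 -0.00021142963690821832 7.69443204626441 F vise -4.0 -14.6 3.5
```

jog_arm(
  plan=[
    [[-0.05, 0, 0, 0, 0, 0, -1], [-0.1, 0, 0, 0, 0, 0, -1], [-0.15, 0, 0, 0, 0, 0, -1], [-0.15, 0, 0, 0, 0, 0, -1], [-0.1, 0, 0, 0, 0, 0, -1]],
  ],
)

```text
clock: 33.75
tool_pos: [0.513, 0.1977, 0.0115]
eef_rot: [[-0.202, 0.979, -0.001], [0.979, 0.202, -0.001], [-0.001, -0.001, -1.0]]
force: [-0.4, 0.6, -0.1]
finger_gap: -0.0001
gripper_force: 0.0
```

jog_arm(
  plan=[
    [[0, 0, -0.3, 0, 0, 0, -1], [0, 0, -0.6, 0, 0, 0, -1], [0, 0, -0.8, 0, 0, 0, -1], [0, 0, -0.8, 0, 0, 0, -1], [0, 0, -0.5, 0, 0, 0, -1]],
  ],
)

```text
clock: 34.17
tool_pos: [0.514, 0.1988, 0.1364]
eef_rot: [[-0.202, 0.979, 0.004], [0.979, 0.202, 0.001], [-0.0, 0.004, -1.0]]
force: [-0.3, 0.6, 1.6]
finger_gap: -0.0004
gripper_force: 0.0
```

jog_arm(
  plan=[
    [[-0.7, 0, -0.3, 0, 0, 0, -1], [-0.7, 0, -0.3, 0, 0, 0, -1], [-0.7, 0, -0.3, 0, 0, 0, -1], [-0.7, 0, 0, 0, 0, 0, -1], [-0.5, 0, 0, 0, 0, 0, -1]],
  ],
)

```text
clock: 34.58
tool_pos: [0.5404, 0.0672, 0.1699]
eef_rot: [[-0.201, 0.98, 0.002], [0.98, 0.201, -0.001], [-0.002, 0.002, -1.0]]
force: [-0.1, -0.3, -0.1]
finger_gap: -0.0
gripper_force: 0.0
```

```bash
python3 - <<'E'
from vfit import *
q=[.506,.2306,.204]
H=np.array([[sx*.033,.0526+.0254*np.cos(t),.062+.0254*np.sin(t)] for sx in(-1,1) for t in np.deg2rad(np.arange(6)*60)])
J=box(-40,40,-45+41.2,-9+41.2,40,75)
for c in('scene','side','wrist'):
    im=eyes.camera(c);cv2.imwrite('pics/k_%s.png'%c,im[:,:,::-1])
    for n,V in(('housing',H),('jaw',J)):
        u=proj(c,W(V,q));print(c,n,'pred',u.min(0).round(),u.max(0).round(),[(round(r['p'],2),np.round(r['bbox']).tolist()) for r in nets.regions_of(c,n)[:3]])
    if c=='scene':
        for n in('offcut','dish','caliper','screwdriver'):print(n,[(round(r['p'],2),np.round(r['bbox'],1).tolist()) for r in nets.regions_of(c,n)[:1]])
    # port darkness: top face centre patch
    P=W(np.array([[0,.0526,.084],[.015,.0526,.084],[-.015,.0526,.084]]),q);uv=proj(c,P).round().astype(int)
    print('port px',uv.tolist(),[int(im[b,a].mean()) if 0<=b<384 and 0<=a<512 else None for a,b in uv])
print(arm.get_obs()['clock'],arm.get_obs()['force'])
E
```

```text
scene housing pred [325. 257.] [358. 288.] [(0.73, [234.0, 123.0, 261.0, 150.0]), (0.69, [329.0, 255.0, 360.0, 289.0]), (0.45, [271.0, 147.0, 276.0, 153.0])]
scene jaw pred [313. 245.] [348. 279.] [(0.87, [315.0, 249.0, 343.0, 278.0])]
offcut [(0.72, [213.7, 224.6, 233.9, 239.0])]
dish [(0.77, [205.7, 249.2, 248.9, 288.3])]
caliper [(0.83, [174.6, 163.7, 218.5, 215.2])]
screwdriver [(0.53, [212.2, 98.6, 240.4, 111.0])]
port px [[343, 269], [339, 273], [348, 265]] [108, 202, 202]
side housing pred [199. 104.] [225. 126.] [(0.95, [168.0, 248.0, 206.0, 285.0]), (0.94, [218.0, 269.0, 247.0, 311.0]), (0.65, [283.0, 178.0, 308.0, 191.0])]
side jaw pred [200. 113.] [231. 136.] [(0.6, [200.0, 114.0, 229.0, 138.0])]
port px [[211, 109], [216, 108], [206, 110]] [144, 208, 217]
wrist housing pred [ 203. -135.] [299. -53.] []
wrist jaw pred [198. -70.] [305.   0.] []
port px [[251, -112], [273, -112], [230, -112]] [None, None, None]
35.2333 [-0.04036562 -0.68018913  0.00864658]
```

The housing and jaw sit where predicted, with the dark port on top. Nothing else has moved, so I'm handing in.

```bash
python3 -c "
from cell import arm
print(arm.sign_off())"
```

```text
the job is handed in; nothing more can be done
None
```

The housing was rolled two faces port-up and let go, then picked up by its ends and set on the vise bed. The loose jaw was pushed up until it stopped moving at about 15 N. The job was handed in at about 35 s, and the last camera check put the housing and jaw within a few pixels of their snug positions, port up, with no visible shift in the other parts.

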